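# Wind open the tea pod press and pack the pods

### The job

Take the hex key from its wooden holder, feel it into the hex socket on the deck of the tea pod press and wind it counterclockwise, letting go and gripping afresh as you need, until the clear shutter over the catch tray is fully open; do not force the shutter by hand. Put the key back upright in its holder and collect every finished tea pod from the catch tray into the pink lunch container, standing upright on its floor. Leave the other things on the worktop alone.

Things in the scene. Friction and masses are not known exactly. Their poses are not given: they have to be found in the camera images.
- press: White table-top tea pod press, fixed, 330 mm deep (x) by 264 mm wide (y). Origin on the worktop under its catch tray; x points from its open front to its rear deck (away from the robot), y left. Rear deck: x +85 to +245 mm, top 90 mm high. A head with tea hopper stands on the deck at x=+200, y=-95 mm, 70 by 60 mm, up to 242 mm high.
- tray (a point): Catch tray of the press, point on its floor (10 mm above the worktop), over the press's origin, axes as the press. Inside: x -60 to +45 mm, y -120 to +120 mm. Front wall (x -70 to -60) and rear sill (x +45 to +85) reach 26 mm above the worktop, the 12 mm side cheeks 66 mm.
- socket (a point): Middle of the mouth of the recessed hex socket, 118 mm above the worktop, at x=+125, y=0 of the press, inside a fixed round collar (56 mm wide, flush with it). Hexagon 17.5 mm across flats, 26 mm deep, upright; turns with the screw; z up, x points to a corner (short black mark on top). The key enters when its x agrees with this x within 10 deg, modulo 60 deg.
- screw (a joint): Turn of the socket screw, rad, growing counterclockwise seen from above. 0 = shutter shut, 7.85 (a stop) = fully open; it starts between 0 and 1. It drives the shutter 19.1 mm per rad. Friction of 0.1 N m holds it where it is left. The socket's x lies along the press's x at 0.
- shutter: Clear plastic sheet, 150 by 238 by 4 mm, with a steel front edge, covering the catch tray 66 mm above the worktop. Origin at its middle: x=+10 mm in the press frame when shut; fully open it has slid 150 mm along the press's +x, under the deck. To be driven by the screw only.
- key: Hex key, 92 mm long, 140 g, upright in its holder at the start. Origin at its tip (lower end), z up the shaft. From the tip: 6 mm cone (8 to 15.6 mm wide), steel hexagon 16 mm across flats with a corner along x, then a wooden grip 28 by 28 mm, sides square to x and y, from z=60 to 92 mm. Home in the socket (tip 26 mm deep) it stands by itself, with 11 deg of play either way, leaning up to 4 deg.
- holder: Wooden key holder, fixed block 70 by 70 mm, 56 mm high; origin in the middle of its underside. In the middle of its top a square hole 22 by 22 mm, 48 mm deep (floor 8 mm above the worktop), with a 2 mm bevel. The key stands in it loosely and may lean some degrees.
- container: Pink plastic lunch container, open, loose, 300 g, 200 mm (its x) by 150 mm (its y), 50 mm high, walls 4 mm (inside 192 by 142 mm, inner floor 4 mm above its underside). Origin in the middle of its underside, z up.
- pod0: Steel tea pod, 60 g: drum 40 mm wide, 26 mm high, with a round knob 14 mm wide and 26 mm tall on top (52 mm overall). Origin in the middle of its underside, z up. 3 to 5 alike stand in the tray in a row along the press's y, 48 mm apart; some may be absent. Best gripped by the knob, fingers closing along the press's x and opened only about 40 mm, as the deck is close.
- pod1: Steel tea pod, 60 g: drum 40 mm wide, 26 mm high, with a round knob 14 mm wide and 26 mm tall on top (52 mm overall). Origin in the middle of its underside, z up. 3 to 5 alike stand in the tray in a row along the press's y, 48 mm apart; some may be absent. Best gripped by the knob, fingers closing along the press's x and opened only about 40 mm, as the deck is close.
- pod2: Steel tea pod, 60 g: drum 40 mm wide, 26 mm high, with a round knob 14 mm wide and 26 mm tall on top (52 mm overall). Origin in the middle of its underside, z up. 3 to 5 alike stand in the tray in a row along the press's y, 48 mm apart; some may be absent. Best gripped by the knob, fingers closing along the press's x and opened only about 40 mm, as the deck is close.
- pod3: Steel tea pod, 60 g: drum 40 mm wide, 26 mm high, with a round knob 14 mm wide and 26 mm tall on top (52 mm overall). Origin in the middle of its underside, z up. 3 to 5 alike stand in the tray in a row along the press's y, 48 mm apart; some may be absent. Best gripped by the knob, fingers closing along the press's x and opened only about 40 mm, as the deck is close.
- pod4: Steel tea pod, 60 g: drum 40 mm wide, 26 mm high, with a round knob 14 mm wide and 26 mm tall on top (52 mm overall). Origin in the middle of its underside, z up. 3 to 5 alike stand in the tray in a row along the press's y, 48 mm apart; some may be absent. Best gripped by the knob, fingers closing along the press's x and opened only about 40 mm, as the deck is close.
- strainer: Steel tea strainer, bowl 70 mm wide and 30 mm high with a wire handle; leave alone. Origin under the bowl.
- spoon: Bamboo spoon, 220 mm long, lying flat; leave alone.
- jar: Glass clamp-lid jar, 85 mm in diameter, 125 mm high; leave alone. Origin under its middle.
- mug: White mug, 80 mm in diameter, 90 mm high; leave alone. Origin under its middle.
Mind the look-alikes: they are no part of the job. What is shaped like the key but turquoise is not meant. What is shaped like the holder but blue is not meant.

How it is judged:
On the way, in this order (a step that is already met when the one before it is completed fails the run):
1. the key is home in the hex socket (at least 18 mm deep) with the shutter still shut or nearly so (z of key in the frame of socket below -0.018 m and horizontal distance between key and socket below 0.004 m and value of joint screw below 2 rad), for 0.2 s.
2. the screw has been wound to at least 7.5 rad (shutter open to within 7 mm) with the key in the socket (z of key in the frame of socket below -0.018 m and horizontal distance between key and socket below 0.004 m and value of joint screw above 7.5 rad), for 0.2 s.
At the end, for the whole second after the job is handed in: The screw stands at 7.5 rad or more; the key stands in the holder's hole (tip within 12 mm of the middle and under 20 mm above the worktop, leaning less than 14 deg); every pod present stands upright (within 11 deg) on the floor of the lunch container, which is level; all at rest (value of joint screw above 7.5 rad and horizontal distance between key and holder below 0.012 m and z of key in the frame of holder below 0.02 m and angle between key's own z axis and vertical below 0.25 rad and linear speed of each of key, pod0, pod1, pod2, pod3, pod4 below 0.03 m/s and angle between container's own z axis and vertical below 0.1 rad and x of pod0 in the frame of container between -0.09 and 0.09 m and y of pod0 in the frame of container between -0.065 and 0.065 m and z of pod0 in the frame of container between -0.002 and 0.012 m and angle between each of pod0, pod1, pod2, pod3, pod4's own z axis and vertical below 0.2 rad and x of pod1 in the frame of container between -0.09 and 0.09 m and y of pod1 in the frame of container between -0.065 and 0.065 m and z of pod1 in the frame of container between -0.002 and 0.012 m and x of pod2 in the frame of container between -0.09 and 0.09 m and y of pod2 in the frame of container between -0.065 and 0.065 m and z of pod2 in the frame of container between -0.002 and 0.012 m and x of pod3 in the frame of container between -0.09 and 0.09 m and y of pod3 in the frame of container between -0.065 and 0.065 m and z of pod3 in the frame of container between -0.002 and 0.012 m and x of pod4 in the frame of container between -0.09 and 0.09 m and y of pod4 in the frame of container between -0.065 and 0.065 m and z of pod4 in the frame of container between -0.002 and 0.012 m); the robot touches nothing.
It fails at once if the strainer, spoon, clamp jar or mug is moved more than 30 mm (distance of any of strainer, spoon, jar, mug from where it was at the start of the episode above 0.03 m).
It fails at once if the shutter is forced with the gripper instead of being wound by the key (contact force between the fingers and shutter above 6 N).
Of pod0, pod1, pod2, pod3, pod4 only 3 to 5 are there at a start; the rules pass over those that are not, and their reading is None.
At some moment in a run one of pod0, pod1, pod2, pod3, pod4, container may be knocked a few centimetres aside while the robot is not near it.
It also fails if it takes over 208 s, if anything falls off the work surface, if the arm or the gripper's body presses on something with over 40 N, if the wrist force passes 120 N, or if a joint passes its speed limit or range.

### The arm

A 6-joint arm with a two-finger parallel gripper is mounted at the origin on the work surface. World frame = base frame: x ahead of the robot, y to its left, z up, the work surface at z = 0. Lengths are in m, angles in rad, forces in N, time in s.
With the tool pointing down it reaches from about 0.425 to 0.95 m from the base axis. Payload 3.5 kg.
Tool frame: the origin (TCP) lies between the finger pads; the fingertips stand 25 mm ahead of it and the grasp point (between the pads) lies 6 mm ahead of it (ctrl.finger_overhang is the distance from the TCP to the fingertips, in m); x points along the fingers, y is the direction in which the jaws open and shut, and the axes are right-handed (so a half turn about x gives the same grasp; the last joint's range is limited). The gripper opens to 85 mm and grips with 20 to 120 N. Pads are 22 mm wide; open, the fingers measure 114 mm over their backs; the gripper's body (76 mm by 85 mm) begins 54 mm behind the grasp point. The pads swing forward as they close: fully open they stand 13 mm farther back than shut.
Start: joints at [1.043, 0.286, 1.577, -0, 1.279, -0.15], TCP at [0.249, 0.627, 0.256] pointing down, gripper open.
Joint ranges: [-2.77, 2.77], [-0.9, 2.22], [0.21, 2.48], [-1.53, 4.67], [0.24, 2.81], [-2.84, 2.84]. Speed limits (rad/s): [2.79, 2.79, 3.14, 3.14, 3.14, 3.14].

### API

Orientations are given as a unit quaternion [x, y, z, w].
In Python, from plant import ctrl gives the robot as it stands.
- The arm moves only by the tool play_rows, never from a script. Its argument "targets" is a list of rows, each an object with "delta_pos": the shift along the world's x, y, z normalised to -1 to 1, where 1 is 1000 mm, a list of three; "delta_rot": the turn, a rotation vector about the world's x, y, z normalised to -1 to 1, where 1 is pi rad, a list of three; "claw": the finger opening in mm, from 0 to 85.4. In form: [{"delta_pos": [tx, ty, tz], "delta_rot": [wx, wy, wz], "claw": claw}, ...]. A call has 1 to 20 rows; each row is the pose to reach, as a shift and turn from the pose measured when the call began, turning the shorter way round; what a row does not reach only later rows make up. A row lasts 1/12 s, in which the tool goes at most 41.7 mm and 7.16 degrees, less where a joint would pass 70% of its speed; a pose out of reach is approached as far as the arm can. A call with a number of a shift or a turn outside -1 to 1 is refused whole. A call with a gripper value outside its range is refused whole. The fingers move at their own pace and stop on an object; "newtons" is the grip in N (left out, the last holds). Time passes only in rows, so rows that repeat a pose let the fingers close. It gives the time, the measured TCP pose, the force and the opening at its end, in the units of the state.
- ctrl.get_state(): the state, without advancing time (a new reading comes with each control period).
- ctrl.read_camera(name): name is "scene" or "top"; returns the picture (384x512x3 uint8, blue, green, red); there is no depth.
- ctrl.calibration(name): a dict with "fx", "fy", "cx", "cy" (pixels), "camera_from_world" (4x4, takes a point from world to camera coordinates). Camera axes: x right, y down, z forward; pixel columns grow to the right and rows downward; lengths in m; the calibration is good to about 2 mm. A picture is of the moment at which its call begins. calibration takes no time and is no camera call.
- ctrl.sign_off(): hands the job in, once; it reports no verdict.
The state is a dict: "time": time; "qpos": joint angles; "dq": joint speeds; "joint_efforts": joint torques, N m; "eef_pos": TCP position; "tcp_rot": TCP orientation; "contact_force": force on the tool from outside, world axes, zero at the start; "wrist_torque": the same for the moment, N m; "opening": opening from 0.0 (shut) to 1.0 (fully open).
Only numpy, scipy, OpenCV 4.12 (cv2) and the standard library are available. Lean on these libraries where they do the work, as an engineer would, in place of code of your own. Each camera call takes 0.05 s, during which the arm holds its last target. There are 200 camera calls.

## Working session

There is one attempt and no reset: what is moved stays moved. The work goes in short steps, Python scripts to look and compute and a tool call to move; the robot and the scene stay as the last step left them, time stands still between calls to the robot, and variables do not carry over. Pictures are saved under pics/ and viewed, about 12 in all and at most 16, crops included, and the job is handed in when it is done.

Besides the shell and the picture viewer there is one more tool, called after "Request:" as name(argument=value, ...), one argument or row to a line, values as JSON. play_rows: Moves the arm, as the interface text tells. Its arguments: {"type":"object","properties":{"targets":{"type":"array"},"newtons":{"type":"number"}},"required":["targets"]}

```bash
mkdir -p pics; ls; cat > h.py <<'E'
import numpy as np,cv2
from plant import ctrl
def cal(n):
    c=ctrl.calibration(n);return c,np.array(c["camera_from_world"])
def ray(n,u,v,z):
    c,T=cal(n);R,t=T[:3,:3],T[:3,3]
    o=-R.T@t;d=R.T@np.array([(u-c["cx"])/c["fx"],(v-c["cy"])/c["fy"],1.])
    return (o+d*(z-o[2])/d[2]).round(4)
def proj(n,p):
    c,T=cal(n);q=T[:3,:3]@np.array(p)+T[:3,3]
    return np.array([c["fx"]*q[0]/q[2]+c["cx"],c["fy"]*q[1]/q[2]+c["cy"]]).round(1)
def shot(n,f,crop=None,k=1):
    im=ctrl.read_camera(n);cv2.imwrite(f"pics/{f}_raw.png",im)
    o=im if crop is None else im[crop[1]:crop[3],crop[0]:crop[2]]
    cv2.imwrite(f"pics/{f}.png",cv2.resize(o,None,fx=k,fy=k,interpolation=cv2.INTER_CUBIC));return im
E
python3 - <<'E'
from h import *
a=shot("scene","s0");b=shot("top","t0")
cv2.imwrite("pics/both.png",cv2.resize(np.vstack([a,b]),(800,1200))[:600]);
cv2.imwrite("pics/s0b.png",cv2.resize(a,(800,600)));cv2.imwrite("pics/t0b.png",cv2.resize(b,(800,600)))
for n in("scene","top"):
    c,T=cal(n);print(n,c["fx"],c["cx"],c["cy"],(-T[:3,:3].T@T[:3,3]).round(3),T[2,:3].round(2))
print(ctrl.get_state())
E
```

```text
pics
scene 353.86802498442074 253.88944677091632 188.91349978636225 [1.012 0.168 0.908] [-0.51 -0.16 -0.85]
top 350.6970308178661 255.4441352158706 201.27340345355577 [0.479 0.004 1.069] [ 0.04 -0.   -1.  ]
{'time': 0.1, 'qpos': array([ 1.04297622e+00,  2.87111582e-01,  1.57804448e+00, -2.56997463e-05,
        1.27856831e+00, -1.49973308e-01]), 'dq': array([-0.00076066, -0.00178003, -0.00405009, -0.00018836,  0.00044908,
        0.00010856]), 'joint_efforts': array([ 1.10165078e-03, -4.07300484e+01, -2.93696845e+01, -1.16612355e-04,
        3.44724147e-03,  1.03458814e-05]), 'eef_pos': array([0.24870705, 0.62693026, 0.25505491]), 'tcp_rot': array([ 0.1320794 ,  0.69476768, -0.1335068 ,  0.69428297]), 'contact_force': array([ 1.01933815, -0.54275922,  0.59741362]), 'wrist_torque': array([0.01255878, 0.01507375, 0.01915213]), 'opening': 0.9963428810869833}
```

View pics/s0b.png

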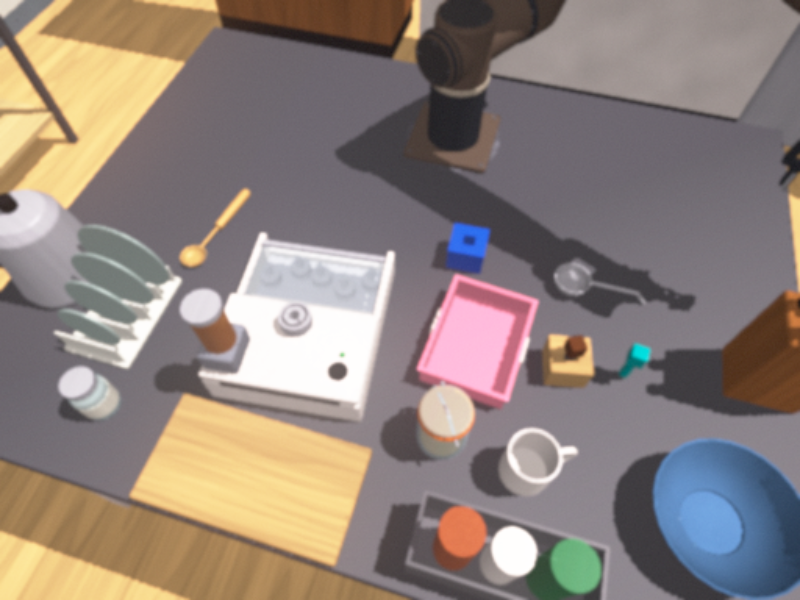

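View pics/t0b.png

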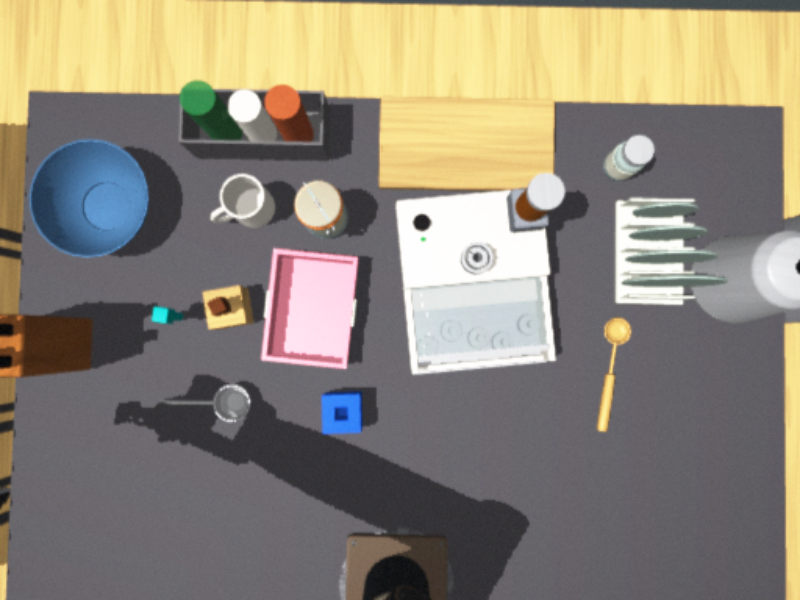

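Candidates for the key (800-px top view): brown grip in the tan holder at (220,306), turquoise look-alike at (162,315). Holders: tan at (226,306), blue at (341,413). I choose the brown key and the tan holder, and check them in a crop.

```bash
cat > m1.py <<'E'
from h import *
b=cv2.imread("pics/t0_raw.png")
A=cv2.resize(b[115:245,250:362],None,fx=4.6,fy=4.6,interpolation=cv2.INTER_CUBIC)
B=cv2.resize(b[165:225,120:167],None,fx=6,fy=6,interpolation=cv2.INTER_CUBIC)
o=np.zeros((600,800,3),np.uint8);o[:A.shape[0],:A.shape[1]]=A[:600];o[:B.shape[0],516:516+B.shape[1]]=B[:,:284]
s=cv2.imread("pics/s0_raw.png")[205:255,340:387];s=cv2.resize(s,None,fx=4.6,fy=4.6,interpolation=cv2.INTER_CUBIC)
o[365:365+s.shape[0],516:516+s.shape[1]]=s
cv2.imwrite("pics/c1.png",o)
hsv=cv2.cvtColor(b,cv2.COLOR_BGR2HSV)
def rect(m,roi):
    k=np.zeros_like(m);x0,y0,x1,y1=roi;k[y0:y1,x0:x1]=m[y0:y1,x0:x1]
    c=max(cv2.findContours(k,0,2)[0],key=cv2.contourArea);return cv2.minAreaRect(c)
r=rect(cv2.inRange(hsv,(160,50,80),(179,255,255)),(160,150,240,245));p=cv2.boxPoints(r)
print("cont",[ray("top",*q,.05) for q in p],r)
r=rect(cv2.inRange(hsv,(8,50,70),(28,255,255)),(120,175,165,220));p=cv2.boxPoints(r)
print("hold",[ray("top",*q,.056) for q in p],r)
r=rect(cv2.inRange(hsv,(0,60,15),(18,255,130)),(128,185,155,205));print("key",r,ray("top",*r[0],.1))
r=rect(cv2.inRange(hsv,(0,0,150),(179,60,255)),(245,110,360,245));p=cv2.boxPoints(r)
print("press",p.round(1).tolist(),[ray("top",*q,.07) for q in p])
print("socket",ray("top",477*.64,257.5*.64,.118))
E
python3 m1.py
```

```text
cont [array([0.4353, 0.251 , 0.05  ]), array([0.6393, 0.2364, 0.05  ]), array([0.6267, 0.0797, 0.05  ]), array([0.4228, 0.0955, 0.05  ])] ((199.38613891601562, 195.63864135742188), (53.831512451171875, 70.24962615966797), 5.710593223571777)
hold [array([0.5544, 0.3726, 0.056 ]), array([0.5716, 0.2859, 0.056 ]), array([0.4967, 0.2705, 0.056 ]), array([0.4796, 0.357 , 0.056 ])] ((145.07382202148438, 196.25167846679688), (26.357439041137695, 30.644145965576172), 79.99201965332031)
key ((142.0, 195.5), (11.0, 10.0), 90.0) [0.5254 0.3163 0.1   ]
press [[252.1999969482422, 127.4000015258789], [348.0, 118.69999694824219], [358.20001220703125, 231.10000610351562], [262.3999938964844, 239.8000030517578]] [array([0.7288, 0.0157, 0.07  ]), array([ 0.7595, -0.2593,  0.07  ]), array([ 0.4376, -0.2914,  0.07  ]), array([ 0.4077, -0.0196,  0.07  ])]
socket [ 0.617  -0.1314  0.118 ]
```

View pics/c1.png

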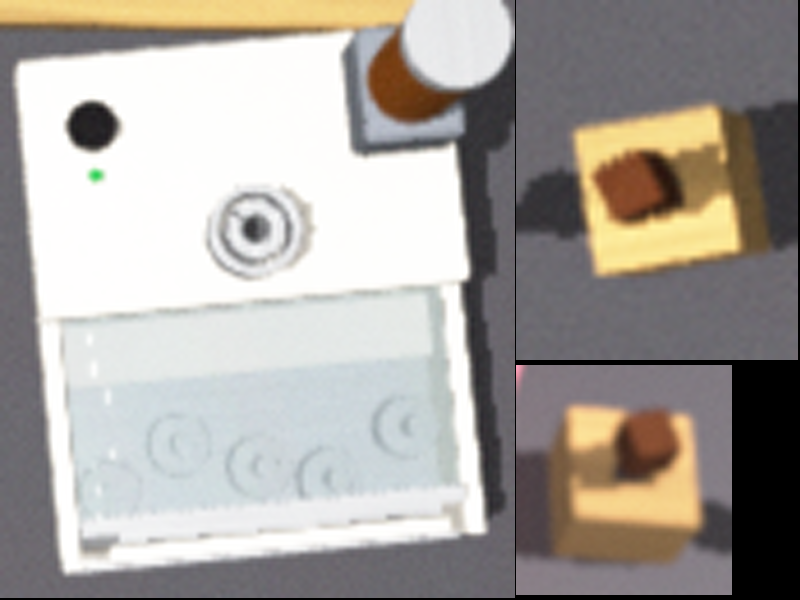

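Five pods sit under the shutter. The brown key leans left in the tan holder, as described, and the socket mark points up-left at about (237,212) in the crop. Next I compute the press frame, socket phase and key pose.

```bash
cat > m2.py <<'E'
from h import *
f=lambda x,y,z:ray("top",x/4.6+250-.39,y/4.6+115-.39,z)
FL,FR,BL=f(39,320,.09),f(469,277,.09),f(15,62,.09)
print("deckFL,FR,BL",FL,FR,BL)
d=FL-FR;print("yaw front edge",np.degrees(np.arctan2(-d[0],d[1])));d=BL-FL;print("yaw side",np.degrees(np.arctan2(d[1],d[0])))
sc=f(255,229,.118);print("socket",sc)
m=f(237,212,.118)-sc;print("mark ang",np.degrees(np.arctan2(m[1],m[0])))
yaw=np.arctan2(*(lambda d:(-d[0],d[1]))(FL-FR)[0:2])
c,s=np.cos(yaw),np.sin(yaw);R=np.array([[c,-s],[s,c]])
for p in[(85,535),(462,495),(85,520),(460,487)]:print("shut edge",(R.T@(f(*p,.068)-sc)[:2])*1000+[125,0])
for p in[(112,488),(178,443),(260,466),(327,476),(406,427)]:
    q=f(*p,.055);print("pod",q,(R.T@(q-sc)[:2])*1000+[125,0])
T=cv2.imread("pics/t0_raw.png");S=cv2.imread("pics/s0_raw.png")
u,v=proj("scene",[*sc[:2],.118]);print("sock scene",u,v)
o=np.zeros((600,800,3),np.uint8)
o[:400,:400]=cv2.resize(T[152:177,293:318],(400,400),interpolation=cv2.INTER_CUBIC)
u,v=int(u),int(v);o[:400,400:]=cv2.resize(S[v-12:v+13,u-12:u+13],(400,400),interpolation=cv2.INTER_CUBIC)
o[400:,:200]=cv2.resize(T[185:210,130:155],(200,200),interpolation=cv2.INTER_CUBIC)
o[400:,200:400]=cv2.resize(S[207:232,357:382],(200,200),interpolation=cv2.INTER_CUBIC)
cv2.imwrite("pics/c2.png",o);print(u,v)
E
python3 m2.py
```

```text
deckFL,FR,BL [ 0.564  -0.0041  0.09  ] [ 0.5954 -0.2656  0.09  ] [0.722  0.0136 0.09  ]
yaw front edge 6.847093253652457
yaw side 6.391927866715238
socket [ 0.6181 -0.1308  0.118 ]
mark ang 47.75248540026861
shut edge [-47.39432201 116.88651649]
shut edge [ -46.21662507 -118.23077983]
shut edge [-38.13680697 115.97634333]
shut edge [ -41.09729971 -117.53615202]
pod [ 0.4622 -0.0522  0.055 ] [-20.41740005  96.62582348]
pod [ 0.4912 -0.0932  0.055 ] [ 3.48774446 52.46085924]
pod [ 0.4777 -0.145   0.055 ] [-16.09157163   2.63977554]
pod [ 0.4723 -0.1871  0.055 ] [-26.47222335 -38.51617263]
pod [ 0.504  -0.2365  0.055 ] [ -0.8877843  -91.34312105]
sock scene 187.5 200.4
187 200
```

View pics/c2.png

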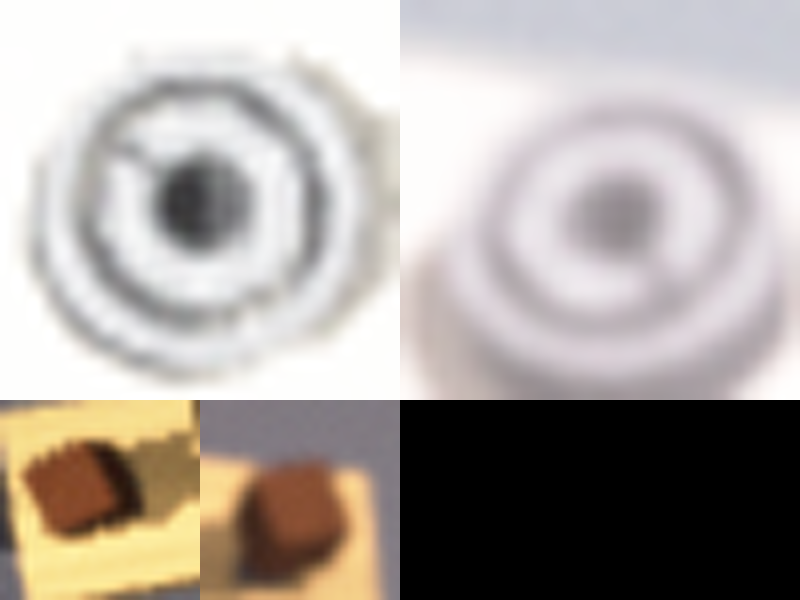

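```bash
python3 - <<'E'
from h import *
g=lambda x,y,z:ray("top",(x-516)/6+120-.42,y/6+165-.42,z)
C=[g(*p,.056) for p in[(576,128),(718,104),(740,253),(597,275)]];print("holder",np.mean(C,0),[np.linalg.norm(C[i]-C[i-1]).round(3) for i in range(4)])
d=C[0]-C[1];print("hyaw",np.degrees(np.arctan2(-d[0],d[1])))
# triangulate key top
P=[];uv=[(138.6,195.7),(369.1,219.5)]
for n in("top","scene"):
    c,T=cal(n);K=np.array([[c["fx"],0,c["cx"]],[0,c["fy"],c["cy"]],[0,0,1]]);P.append(K@T[:3])
X=cv2.triangulatePoints(P[0],P[1],np.array(uv[0])[:,None],np.array(uv[1])[:,None]);X=(X[:3]/X[3]).ravel();print("key tri",X,ray("top",*uv[0],.1),ray("scene",*uv[1],.1))
h=lambda x,y:ray("top",x/8+130-.44,(y-400)/8+185-.44,.1)
K=[h(*p) for p in[(25,475),(85,440),(120,505),(60,537)]]
for i in range(4):
    d=K[i]-K[i-1];print("edge",np.degrees(np.arctan2(d[1],d[0]))%90,np.linalg.norm(d).round(3))
sc=np.array([.6181,-.1308])
f=lambda x,y:ray("scene",187-12+(x-400)/16-.47,200-12+y/16-.47,.118)
m=f(672,278)-f(615,215);print("scene mark",np.degrees(np.arctan2(m[1],m[0])),f(615,215))
f=lambda x,y:ray("top",293+x/16-.47,152+y/16-.47,.118)
m=f(115,145)-f(200,200);print("top mark",np.degrees(np.arctan2(m[1],m[0])),f(200,200))
from scipy.spatial.transform import Rotation as R
print(R.from_quat(ctrl.get_state()["tcp_rot"]).as_matrix().round(3))
E
```

```text
holder [0.5255 0.3269 0.056 ] [np.float64(0.072), np.float64(0.069), np.float64(0.073), np.float64(0.069)]
hyaw 10.741701661930806
key tri [0.52484988 0.32958663 0.09169872] [0.5247 0.3256 0.1   ] [0.5293 0.3291 0.1   ]
edge 30.92399541457489 0.025
edge 31.62324717014841 0.024
edge 29.855437415426593 0.026
edge 29.197486046064355 0.023
scene mark 58.150948680944765 [ 0.6195 -0.129   0.118 ]
top mark 58.065221536847346 [ 0.6191 -0.1307  0.118 ]
[[-0.001  0.369  0.929]
 [-0.002  0.929 -0.369]
 [-1.    -0.002 -0.   ]]
```

Request:
play_rows(
  targets=[
    {"delta_pos": [0.277, -0.3, -0.06], "delta_rot": [0, 0, -0.35], "claw": 60},
    {"delta_pos": [0.277, -0.3, -0.06], "delta_rot": [0, 0, -0.71], "claw": 60},
    {"delta_pos": [0.277, -0.3, -0.06], "delta_rot": [0, 0, -0.71], "claw": 60},
    {"delta_pos": [0.277, -0.3, -0.06], "delta_rot": [0, 0, -0.71], "claw": 60},
    {"delta_pos": [0.277, -0.3, -0.06], "delta_rot": [0, 0, -0.71], "claw": 60},
    {"delta_pos": [0.277, -0.3, -0.06], "delta_rot": [0, 0, -0.71], "claw": 60},
    {"delta_pos": [0.277, -0.3, -0.06], "delta_rot": [0, 0, -0.71], "claw": 60},
    {"delta_pos": [0.277, -0.3, -0.06], "delta_rot": [0, 0, -0.71], "claw": 60},
    {"delta_pos": [0.277, -0.3, -0.06], "delta_rot": [0, 0, -0.71], "claw": 60},
    {"delta_pos": [0.277, -0.3, -0.06], "delta_rot": [0, 0, -0.71], "claw": 60},
    {"delta_pos": [0.277, -0.3, -0.06], "delta_rot": [0, 0, -0.71], "claw": 60},
    {"delta_pos": [0.277, -0.3, -0.06], "delta_rot": [0, 0, -0.71], "claw": 60},
    {"delta_pos": [0.277, -0.3, -0.06], "delta_rot": [0, 0, -0.71], "claw": 60},
    {"delta_pos": [0.277, -0.3, -0.06], "delta_rot": [0, 0, -0.71], "claw": 60},
    {"delta_pos": [0.277, -0.3, -0.06], "delta_rot": [0, 0, -0.71], "claw": 60},
    {"delta_pos": [0.277, -0.3, -0.06], "delta_rot": [0, 0, -0.71], "claw": 60},
    {"delta_pos": [0.277, -0.3, -0.06], "delta_rot": [0, 0, -0.71], "claw": 60},
    {"delta_pos": [0.277, -0.3, -0.06], "delta_rot": [0, 0, -0.71], "claw": 60},
    {"delta_pos": [0.277, -0.3, -0.06], "delta_rot": [0, 0, -0.71], "claw": 60},
    {"delta_pos": [0.277, -0.3, -0.06], "delta_rot": [0, 0, -0.71], "claw": 60},
  ],
  newtons=40,
)

```text
time: 1.77
eef_pos: [0.5254, 0.3268, 0.1945]
tcp_rot: [-0.681, -0.188, 0.682, -0.187]
contact_force: [-0.4, -0.4, -0.5]
opening: 0.702
```

Request:
play_rows(
  targets=[
    {"delta_pos": [0.001, 0, -0.04], "delta_rot": [0, 0, 0], "claw": 60},
    {"delta_pos": [0.001, 0, -0.075], "delta_rot": [0, 0, 0], "claw": 60},
    {"delta_pos": [0.001, 0, -0.1025], "delta_rot": [0, 0, 0], "claw": 60},
    {"delta_pos": [0.001, 0, -0.1025], "delta_rot": [0, 0, 0], "claw": 60},
    {"delta_pos": [0.001, 0, -0.1025], "delta_rot": [0, 0, 0], "claw": 24},
    {"delta_pos": [0.001, 0, -0.1025], "delta_rot": [0, 0, 0], "claw": 24},
    {"delta_pos": [0.001, 0, -0.1025], "delta_rot": [0, 0, 0], "claw": 20},
    {"delta_pos": [0.001, 0, -0.1025], "delta_rot": [0, 0, 0], "claw": 20},
    {"delta_pos": [0.001, 0, -0.1025], "delta_rot": [0, 0, 0], "claw": 20},
    {"delta_pos": [0.001, 0, -0.1025], "delta_rot": [0, 0, 0], "claw": 20},
  ],
)

```text
time: 2.6
eef_pos: [0.5281, 0.3276, 0.0948]
tcp_rot: [0.683, 0.188, -0.68, 0.186]
contact_force: [0.7, 1.2, 6.0]
opening: 0.321
```

```bash
cat >> h.py <<'E'
from scipy.spatial.transform import Rotation as Ro
def st():
    s=ctrl.get_state();M=Ro.from_quat(s["tcp_rot"]).as_matrix()
    print("t",round(s["time"],2),"p",s["eef_pos"].round(4),"jaw",np.degrees(np.arctan2(M[1,1],M[0,1])).round(1),"axis",M[:,0].round(3),"open",round(s["opening"]*85.4,1),"F",s["contact_force"].round(1),"T",s["wrist_torque"].round(2),"q6",s["qpos"][5].round(2));return s
E
python3 -c "
from h import *
st()"
```

```text
t 2.6 p [0.5281 0.3276 0.0948] jaw -59.3 axis [ 0.003  0.004 -1.   ] open 27.4 F [0.7 1.2 6. ] T [ 0.09 -0.    0.02] q6 1.42
```

Request:
play_rows(
  targets=[
    {"delta_pos": [0, 0, 0.01], "delta_rot": [0, 0, 0], "claw": 20},
    {"delta_pos": [0, 0, 0.04], "delta_rot": [0, 0, 0], "claw": 20},
    {"delta_pos": [0, 0, 0.08], "delta_rot": [0, 0, 0], "claw": 20},
    {"delta_pos": [0, 0, 0.12], "delta_rot": [0, 0, 0], "claw": 20},
    {"delta_pos": [0, 0, 0.15], "delta_rot": [0, 0, 0], "claw": 20},
    {"delta_pos": [0, 0, 0.15], "delta_rot": [0, 0, 0], "claw": 20},
    {"delta_pos": [0, 0, 0.15], "delta_rot": [0, 0, 0], "claw": 20},
  ],
)

```text
time: 3.18
eef_pos: [0.5289, 0.3279, 0.2481]
tcp_rot: [0.685, 0.188, -0.679, 0.186]
contact_force: [-0.6, -0.2, -2.6]
opening: 0.321
```

```bash
python3 -c "
from h import *
s=st();p=s['eef_pos']
for dz in(0,-.08):
  print(proj('scene',p+[0,0,dz]),proj('top',p+[0,0,dz]))
u,v=proj('scene',p+[0,0,-.04]).astype(int)
shot('scene','k1',(u-40,v-40,u+40,v+40),8)
"
```

```text
t 3.18 p [0.5289 0.3279 0.2481] jaw -59.3 axis [ 0.008  0.006 -1.   ] open 27.4 F [-0.6 -0.2 -2.6] T [ 0.03  0.04 -0.01] q6 1.43
[386.9 188.3] [116.8 190.5]
[376.4 206.1] [129.  192.6]
```

View pics/k1.png

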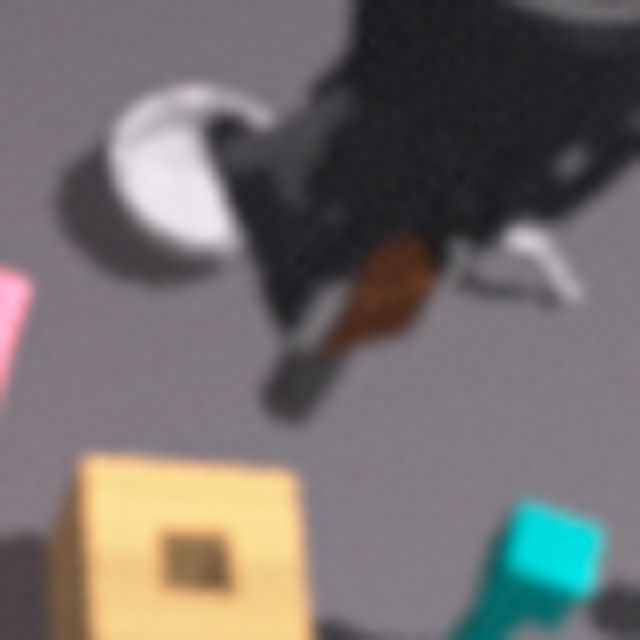

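```bash
python3 -c "
from h import *
p=np.array([.5289,.3279,.2481]);u,v=proj('scene',p+[0,0,-.04]).astype(int)
a=lambda x,y:(u-40+x/8-.44,v-40+y/8-.44)
print('tip obs',a(290,402),'exp',proj('scene',p+[0,0,-.087]),'ray',ray('scene',*a(290,402),.164))
print('hole',ray('scene',*a(197,562),.056),ray('scene',*a(187,570),.056))
"
```

```text
tip obs (np.float64(376.81), np.float64(206.81)) exp [375.6 207.6] ray [0.5278 0.3299 0.164 ]
hole [0.528  0.3305 0.056 ] [0.5319 0.3277 0.056 ]
```

Request:
play_rows(
  targets=[
    {"delta_pos": [0.01, -0.03, 0.022], "delta_rot": [-0.002, 0.0025, -0.0144], "claw": 20},
    {"delta_pos": [0.018, -0.07, 0.022], "delta_rot": [-0.002, 0.0025, -0.0144], "claw": 20},
    {"delta_pos": [0.025, -0.11, 0.022], "delta_rot": [-0.002, 0.0025, -0.0144], "claw": 20},
    {"delta_pos": [0.033, -0.15, 0.022], "delta_rot": [-0.002, 0.0025, -0.0144], "claw": 20},
    {"delta_pos": [0.04, -0.19, 0.022], "delta_rot": [-0.002, 0.0025, -0.0144], "claw": 20},
    {"delta_pos": [0.048, -0.23, 0.022], "delta_rot": [-0.002, 0.0025, -0.0144], "claw": 20},
    {"delta_pos": [0.055, -0.27, 0.022], "delta_rot": [-0.002, 0.0025, -0.0144], "claw": 20},
    {"delta_pos": [0.063, -0.31, 0.022], "delta_rot": [-0.002, 0.0025, -0.0144], "claw": 20},
    {"delta_pos": [0.07, -0.35, 0.022], "delta_rot": [-0.002, 0.0025, -0.0144], "claw": 20},
    {"delta_pos": [0.078, -0.39, 0.022], "delta_rot": [-0.002, 0.0025, -0.0144], "claw": 20},
    {"delta_pos": [0.085, -0.43, 0.022], "delta_rot": [-0.002, 0.0025, -0.0144], "claw": 20},
    {"delta_pos": [0.09, -0.458, 0.022], "delta_rot": [-0.002, 0.0025, -0.0144], "claw": 20},
    {"delta_pos": [0.09, -0.458, 0.0], "delta_rot": [-0.002, 0.0025, -0.0144], "claw": 20},
    {"delta_pos": [0.09, -0.458, -0.02], "delta_rot": [-0.002, 0.0025, -0.0144], "claw": 20},
    {"delta_pos": [0.09, -0.458, -0.02], "delta_rot": [-0.002, 0.0025, -0.0144], "claw": 20},
    {"delta_pos": [0.09, -0.458, -0.02], "delta_rot": [-0.002, 0.0025, -0.0144], "claw": 20},
  ],
)

```text
time: 4.57
eef_pos: [0.6155, -0.1299, 0.2207]
tcp_rot: [-0.681, -0.173, 0.69, -0.171]
contact_force: [-0.7, 1.1, -1.5]
opening: 0.321
```

```bash
python3 -c "
from h import *
s=st();p=s['eef_pos']
sc=[.6187,-.1303,.118];print('tip exp',proj('scene',p+[0,0,-.087]),'sock',proj('scene',sc))
u,v=proj('scene',sc).astype(int)
shot('scene','k2',(u-35,v-35,u+35,v+35),8);print(u-35,v-35)
"
```

```text
t 4.57 p [ 0.6155 -0.1299  0.2207] jaw -61.9 axis [-0.013  0.    -1.   ] open 27.5 F [-0.7  1.1 -1.5] T [ 0.03 -0.03  0.02] q6 0.71
tip exp [187.2 196.5] sock [187.6 200.6]
152 165
```

View pics/k2.png

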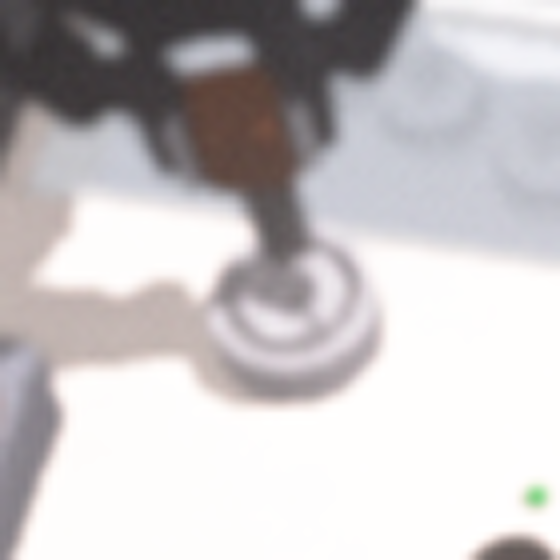

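Request:
play_rows(
  targets=[
    {"delta_pos": [0.0032, -0.0004, 0], "delta_rot": [0, -0.004, 0], "claw": 20},
    {"delta_pos": [0.0032, -0.0004, 0], "delta_rot": [0, -0.004, 0], "claw": 20},
    {"delta_pos": [0.0032, -0.0004, -0.005], "delta_rot": [0, -0.004, 0], "claw": 20},
    {"delta_pos": [0.0032, -0.0004, -0.01], "delta_rot": [0, -0.004, 0], "claw": 20},
    {"delta_pos": [0.0032, -0.0004, -0.016], "delta_rot": [0, -0.004, 0], "claw": 20},
    {"delta_pos": [0.0032, -0.0004, -0.02], "delta_rot": [0, -0.004, 0], "claw": 20},
    {"delta_pos": [0.0032, -0.0004, -0.02], "delta_rot": [0, -0.004, 0], "claw": 20},
  ],
)

```text
time: 5.2
eef_pos: [0.6191, -0.1301, 0.2012]
tcp_rot: [0.686, 0.172, -0.686, 0.172]
contact_force: [0.1, 0.4, -1.3]
opening: 0.321
```

```bash
python3 -c "
from h import *
st()"
```

```text
t 5.2 p [ 0.6191 -0.1301  0.2012] jaw -61.8 axis [ 0.001 -0.    -1.   ] open 27.4 F [ 0.1  0.4 -1.3] T [-0.04  0.03 -0.03] q6 0.71
```

Request:
play_rows(
  targets=[
    {"delta_pos": [0, 0, -0.004], "delta_rot": [0, 0, 0], "claw": 20},
    {"delta_pos": [0, 0, -0.007], "delta_rot": [0, 0, 0], "claw": 20},
    {"delta_pos": [0, 0, -0.01], "delta_rot": [0, 0, 0], "claw": 20},
    {"delta_pos": [0, 0, -0.012], "delta_rot": [0, 0, 0], "claw": 20},
    {"delta_pos": [0, 0, -0.012], "delta_rot": [0, 0, 0], "claw": 20},
  ],
)

```text
time: 5.62
eef_pos: [0.62, -0.1298, 0.1929]
tcp_rot: [0.687, 0.172, -0.685, 0.172]
contact_force: [-3.7, 2.7, 10.4]
opening: 0.32
```

```bash
python3 -c "
from h import *
st()"
```

```text
t 5.62 p [ 0.62   -0.1298  0.1929] jaw -61.8 axis [ 0.003  0.    -1.   ] open 27.3 F [-3.7  2.7 10.4] T [0.62 0.75 0.02] q6 0.71
```

Request:
play_rows(
  targets=[
    {"delta_pos": [0, 0, 0.002], "delta_rot": [0, 0, 0], "claw": 20},
    {"delta_pos": [-0.002, 0.0015, 0.002], "delta_rot": [0, 0, 0], "claw": 20},
    {"delta_pos": [-0.002, 0.0015, 0.0], "delta_rot": [0, 0, 0], "claw": 20},
    {"delta_pos": [-0.002, 0.0015, -0.003], "delta_rot": [0, 0, 0], "claw": 20},
    {"delta_pos": [-0.002, 0.0015, -0.005], "delta_rot": [0, 0, 0], "claw": 20},
    {"delta_pos": [-0.002, 0.0015, -0.005], "delta_rot": [0, 0, 0], "claw": 20},
  ],
)

```text
time: 6.12
eef_pos: [0.6194, -0.1291, 0.1926]
tcp_rot: [0.688, 0.171, -0.684, 0.173]
contact_force: [-2.2, -0.0, 10.6]
opening: 0.323
```

```bash
python3 -c "
from h import *
st();shot('scene','k3',(152,165,222,235),8)"
```

```text
t 6.12 p [ 0.6194 -0.1291  0.1926] jaw -61.8 axis [ 0.007 -0.002 -1.   ] open 27.6 F [-2.2 -0.  10.6] T [0.04 0.55 0.03] q6 0.71
```

View pics/k3.png

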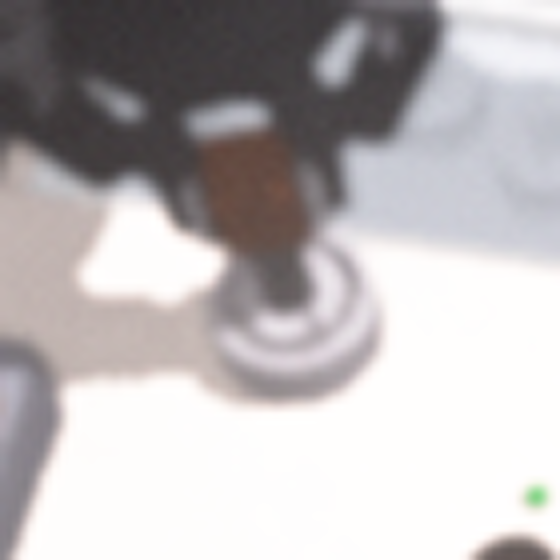

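Request:
play_rows(
  targets=[
    {"delta_pos": [0, -0.0005, 0.004], "delta_rot": [0, 0.002, 0], "claw": 20},
    {"delta_pos": [0, -0.0005, 0.006], "delta_rot": [0, 0.002, -0.04], "claw": 20},
    {"delta_pos": [0, -0.0005, 0.006], "delta_rot": [0, 0.002, -0.08], "claw": 20},
    {"delta_pos": [0, -0.0005, 0.006], "delta_rot": [0, 0.002, -0.12], "claw": 20},
    {"delta_pos": [0, -0.0005, 0.006], "delta_rot": [0, 0.002, -0.15], "claw": 20},
    {"delta_pos": [0, -0.0005, 0.006], "delta_rot": [0, 0.002, -0.181], "claw": 20},
    {"delta_pos": [0, -0.0005, 0.006], "delta_rot": [0, 0.002, -0.181], "claw": 20},
    {"delta_pos": [0, -0.0005, 0.002], "delta_rot": [0, 0.002, -0.181], "claw": 20},
    {"delta_pos": [0, -0.0005, -0.002], "delta_rot": [0, 0.002, -0.181], "claw": 20},
    {"delta_pos": [0, -0.0005, -0.005], "delta_rot": [0, 0.002, -0.181], "claw": 20},
    {"delta_pos": [0, -0.0005, -0.006], "delta_rot": [0, 0.002, -0.181], "claw": 20},
    {"delta_pos": [0, -0.0005, -0.006], "delta_rot": [0, 0.002, -0.181], "claw": 20},
  ],
)

```text
time: 7.17
eef_pos: [0.6192, -0.1296, 0.1859]
tcp_rot: [-0.706, 0.028, 0.707, 0.026]
contact_force: [0.5, -0.7, -2.5]
opening: 0.319
```

```bash
python3 -c "
from h import *
st()"
```

```text
t 7.17 p [ 0.6192 -0.1296  0.1859] jaw -94.4 axis [-0.002 -0.003 -1.   ] open 27.2 F [ 0.5 -0.7 -2.5] T [-0.08 -0.16 -0.01] q6 1.28
```

Seating confirmed: 30° was the other case. I'm pushing it home.

Request:
play_rows(
  targets=[
    {"delta_pos": [0, 0, -0.004], "delta_rot": [0, 0, 0], "claw": 20},
    {"delta_pos": [0, 0, -0.008], "delta_rot": [0, 0, 0], "claw": 20},
    {"delta_pos": [0, 0, -0.011], "delta_rot": [0, 0, 0], "claw": 20},
    {"delta_pos": [0, 0, -0.014], "delta_rot": [0, 0, 0], "claw": 20},
    {"delta_pos": [0, 0, -0.014], "delta_rot": [0, 0, 0], "claw": 20},
    {"delta_pos": [0, 0, -0.014], "delta_rot": [0, 0, 0], "claw": 20},
  ],
)

```text
time: 7.67
eef_pos: [0.6213, -0.1295, 0.1786]
tcp_rot: [0.708, -0.028, -0.705, -0.026]
contact_force: [-4.5, 3.2, 18.1]
opening: 0.326
```

```bash
python3 -c "
from h import *
st()"
```

```text
t 7.67 p [ 0.6213 -0.1295  0.1786] jaw -94.4 axis [ 0.003 -0.004 -1.   ] open 27.8 F [-4.5  3.2 18.1] T [0.67 1.04 0.03] q6 1.28
```

Request:
play_rows(
  targets=[
    {"delta_pos": [-0.0018, 0, 0.002], "delta_rot": [0, 0, 0], "claw": 20},
    {"delta_pos": [-0.0018, 0, 0.002], "delta_rot": [0, 0, 0], "claw": 20},
    {"delta_pos": [-0.0018, 0, 0.002], "delta_rot": [0, 0, 0], "claw": 20},
    {"delta_pos": [-0.0018, 0, 0.002], "delta_rot": [0, 0, 0.038], "claw": 20},
    {"delta_pos": [-0.0018, 0, 0.002], "delta_rot": [0, 0, 0.076], "claw": 20},
    {"delta_pos": [-0.0018, 0, 0.002], "delta_rot": [0, 0, 0.114], "claw": 20},
    {"delta_pos": [-0.0018, 0, 0.002], "delta_rot": [0, 0, 0.152], "claw": 20},
    {"delta_pos": [-0.0018, 0, 0.002], "delta_rot": [0, 0, 0.19], "claw": 20},
    {"delta_pos": [-0.0018, 0, 0.002], "delta_rot": [0, 0, 0.228], "claw": 20},
    {"delta_pos": [-0.0018, 0, 0.002], "delta_rot": [0, 0, 0.266], "claw": 20},
    {"delta_pos": [-0.0018, 0, 0.002], "delta_rot": [0, 0, 0.28], "claw": 20},
    {"delta_pos": [-0.0018, 0, 0.002], "delta_rot": [0, 0, 0.28], "claw": 20},
  ],
)

```text
time: 8.67
eef_pos: [0.6197, -0.128, 0.1799]
tcp_rot: [0.653, 0.277, -0.649, 0.276]
contact_force: [1.6, 5.0, 1.2]
opening: 0.321
```

```bash
python3 -c "
from h import *
st()"
```

```text
t 8.67 p [ 0.6197 -0.128   0.1799] jaw -44.0 axis [ 0.005  0.004 -1.   ] open 27.4 F [1.6 5.  1.2] T [ 1.01 -0.4  -0.06] q6 0.4
```

Request:
play_rows(
  targets=[
    {"delta_pos": [0, 0.0005, 0], "delta_rot": [-0.001, 0.001, 0.038], "claw": 20},
    {"delta_pos": [0, 0.0005, 0], "delta_rot": [-0.001, 0.001, 0.076], "claw": 20},
    {"delta_pos": [0, 0.0005, 0], "delta_rot": [-0.001, 0.001, 0.114], "claw": 20},
    {"delta_pos": [0, 0.0005, 0], "delta_rot": [-0.001, 0.001, 0.152], "claw": 20},
    {"delta_pos": [0, 0.0005, 0], "delta_rot": [-0.001, 0.001, 0.19], "claw": 20},
    {"delta_pos": [0, 0.0005, 0], "delta_rot": [-0.001, 0.001, 0.228], "claw": 20},
    {"delta_pos": [0, 0.0005, 0], "delta_rot": [-0.001, 0.001, 0.266], "claw": 20},
    {"delta_pos": [0, 0.0005, 0], "delta_rot": [-0.001, 0.001, 0.304], "claw": 20},
    {"delta_pos": [0, 0.0005, 0], "delta_rot": [-0.001, 0.001, 0.342], "claw": 20},
    {"delta_pos": [0, 0.0005, 0], "delta_rot": [-0.001, 0.001, 0.38], "claw": 20},
    {"delta_pos": [0, 0.0005, 0], "delta_rot": [-0.001, 0.001, 0.418], "claw": 20},
    {"delta_pos": [0, 0.0005, 0], "delta_rot": [-0.001, 0.001, 0.456], "claw": 20},
    {"delta_pos": [0, 0.0005, 0], "delta_rot": [-0.001, 0.001, 0.49], "claw": 20},
    {"delta_pos": [0, 0.0005, 0], "delta_rot": [-0.001, 0.001, 0.49], "claw": 20},
  ],
)

```text
time: 9.83
eef_pos: [0.6169, -0.1274, 0.1798]
tcp_rot: [0.273, 0.657, -0.275, 0.647]
contact_force: [-7.0, 1.4, 8.1]
opening: 0.325
```

```bash
python3 -c "
from h import *
st()"
```

```text
t 9.83 p [ 0.6169 -0.1274  0.1798] jaw 44.4 axis [-0.014  0.002 -1.   ] open 27.7 F [-7.   1.4  8.1] T [ 0.34  1.67 -0.  ] q6 -1.14
```

Request:
play_rows(
  targets=[
    {"delta_pos": [-0.0002, -0.0002, 0], "delta_rot": [0, -0.004, 0.038], "claw": 20},
    {"delta_pos": [-0.0003, -0.0004, 0], "delta_rot": [0, -0.004, 0.076], "claw": 20},
    {"delta_pos": [-0.0005, -0.0006, 0], "delta_rot": [0, -0.004, 0.114], "claw": 20},
    {"delta_pos": [-0.0007, -0.0008, 0], "delta_rot": [0, -0.004, 0.152], "claw": 20},
    {"delta_pos": [-0.0008, -0.001, 0], "delta_rot": [0, -0.004, 0.19], "claw": 20},
    {"delta_pos": [-0.0008, -0.001, 0], "delta_rot": [0, -0.004, 0.228], "claw": 20},
    {"delta_pos": [-0.0008, -0.0013, 0], "delta_rot": [0, -0.004, 0.266], "claw": 20},
    {"delta_pos": [-0.0008, -0.0016, 0], "delta_rot": [0, -0.004, 0.304], "claw": 20},
    {"delta_pos": [-0.0008, -0.0019, 0], "delta_rot": [0, -0.004, 0.342], "claw": 20},
    {"delta_pos": [-0.0007, -0.0021, 0], "delta_rot": [0, -0.004, 0.38], "claw": 20},
    {"delta_pos": [-0.0006, -0.0023, 0], "delta_rot": [0, -0.004, 0.418], "claw": 20},
    {"delta_pos": [-0.0006, -0.0025, 0], "delta_rot": [0, -0.004, 0.456], "claw": 20},
    {"delta_pos": [-0.0006, -0.0025, 0], "delta_rot": [0, -0.004, 0.49], "claw": 20},
    {"delta_pos": [-0.0006, -0.0025, 0], "delta_rot": [0, -0.004, 0.49], "claw": 20},
    {"delta_pos": [-0.0006, -0.0025, 0], "delta_rot": [0, -0.004, 0.49], "claw": 20},
  ],
)

```text
time: 11.08
eef_pos: [0.6151, -0.131, 0.1797]
tcp_rot: [-0.259, 0.66, 0.253, 0.659]
contact_force: [-4.9, -2.2, 4.8]
opening: 0.317
```

```bash
python3 -c "
from h import *
st();shot('top','w1',(245,110,362,245),4)"
```

```text
t 11.08 p [ 0.6151 -0.131   0.1797] jaw 132.4 axis [ 0.002 -0.009 -1.   ] open 27.1 F [-4.9 -2.2  4.8] T [-0.6   1.08 -0.01] q6 -2.68
```

View pics/w1.png

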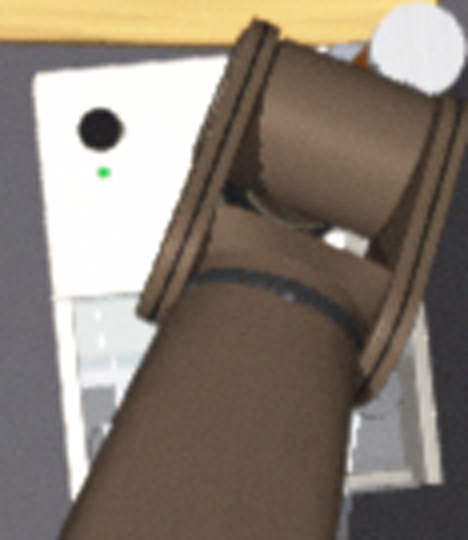

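Request:
play_rows(
  targets=[
    {"delta_pos": [0, 0, 0.002], "delta_rot": [0, 0, 0], "claw": 62},
    {"delta_pos": [0.001, 0.001, 0.002], "delta_rot": [0, 0, 0], "claw": 62},
    {"delta_pos": [0.003, 0.002, 0.002], "delta_rot": [0, 0, 0], "claw": 62},
    {"delta_pos": [0.003, 0.002, 0.002], "delta_rot": [0, 0, -0.75], "claw": 62},
    {"delta_pos": [0.003, 0.002, 0.002], "delta_rot": [0, 0, -0.75], "claw": 62},
    {"delta_pos": [0.003, 0.002, 0.002], "delta_rot": [0, 0, -0.75], "claw": 62},
    {"delta_pos": [0.003, 0.002, 0.002], "delta_rot": [0, 0, -0.75], "claw": 62},
    {"delta_pos": [0.003, 0.002, 0.002], "delta_rot": [0, 0, -0.75], "claw": 62},
    {"delta_pos": [0.003, 0.002, 0.002], "delta_rot": [0, 0, -0.75], "claw": 62},
    {"delta_pos": [0.003, 0.002, 0.002], "delta_rot": [0, 0, -0.75], "claw": 62},
    {"delta_pos": [0.003, 0.002, 0.002], "delta_rot": [0, 0, -0.75], "claw": 62},
    {"delta_pos": [0.003, 0.002, 0.002], "delta_rot": [0, 0, -0.75], "claw": 62},
    {"delta_pos": [0.003, 0.002, 0.002], "delta_rot": [0, 0, -0.75], "claw": 62},
    {"delta_pos": [0.003, 0.002, 0.002], "delta_rot": [0, 0, -0.75], "claw": 62},
    {"delta_pos": [0.003, 0.002, 0.002], "delta_rot": [0, 0, -0.75], "claw": 62},
    {"delta_pos": [0.003, 0.002, 0.002], "delta_rot": [0, 0, -0.75], "claw": 62},
    {"delta_pos": [0.003, 0.002, 0.002], "delta_rot": [0, 0, -0.75], "claw": 62},
    {"delta_pos": [0.003, 0.002, 0.002], "delta_rot": [0, 0, -0.75], "claw": 62},
    {"delta_pos": [0.003, 0.002, 0.002], "delta_rot": [0, 0, -0.75], "claw": 62},
    {"delta_pos": [0.003, 0.002, 0.002], "delta_rot": [0, 0, -0.75], "claw": 62},
  ],
)

```text
time: 12.8
eef_pos: [0.6184, -0.1285, 0.1811]
tcp_rot: [0.453, 0.546, -0.454, 0.54]
contact_force: [0.3, -0.0, -0.2]
opening: 0.728
```

```bash
python3 -c "
from h import *
st()"
```

```text
t 12.8 p [ 0.6184 -0.1285  0.1811] jaw 10.3 axis [-0.008  0.004 -1.   ] open 62.2 F [ 0.3 -0.  -0.2] T [ 0.   -0.02 -0.02] q6 -0.55
```

Request:
play_rows(
  targets=[
    {"delta_pos": [-0.0004, -0.0005, 0], "delta_rot": [0, 0, -0.82], "claw": 62},
    {"delta_pos": [-0.0004, -0.0005, 0], "delta_rot": [0, 0, -0.82], "claw": 62},
    {"delta_pos": [-0.0004, -0.0005, 0], "delta_rot": [0, 0, -0.82], "claw": 62},
    {"delta_pos": [-0.0004, -0.0005, 0], "delta_rot": [0, 0, -0.82], "claw": 62},
    {"delta_pos": [-0.0004, -0.0005, 0], "delta_rot": [0, 0, -0.82], "claw": 62},
    {"delta_pos": [-0.0004, -0.0005, 0], "delta_rot": [0, 0, -0.82], "claw": 62},
    {"delta_pos": [-0.0004, -0.0005, 0], "delta_rot": [0, 0, -0.82], "claw": 62},
    {"delta_pos": [-0.0004, -0.0005, 0], "delta_rot": [0, 0, -0.82], "claw": 62},
    {"delta_pos": [-0.0004, -0.0005, 0], "delta_rot": [0, 0, -0.82], "claw": 62},
    {"delta_pos": [-0.0004, -0.0005, 0], "delta_rot": [0, 0, -0.82], "claw": 62},
    {"delta_pos": [-0.0004, -0.0005, 0], "delta_rot": [0, 0, -0.82], "claw": 62},
    {"delta_pos": [-0.0004, -0.0005, 0], "delta_rot": [0, 0, -0.82], "claw": 62},
    {"delta_pos": [-0.0004, -0.0005, 0], "delta_rot": [0, 0, -0.82], "claw": 62},
    {"delta_pos": [-0.0004, -0.0005, 0], "delta_rot": [0, 0, -0.82], "claw": 62},
    {"delta_pos": [-0.0004, -0.0005, 0], "delta_rot": [0, 0, -0.82], "claw": 62},
    {"delta_pos": [-0.0004, -0.0005, 0], "delta_rot": [0, 0, -0.82], "claw": 62},
    {"delta_pos": [-0.0004, -0.0005, 0], "delta_rot": [0, 0, -0.82], "claw": 62},
    {"delta_pos": [-0.0004, -0.0005, 0], "delta_rot": [0, 0, -0.82], "claw": 62},
    {"delta_pos": [-0.0004, -0.0005, 0], "delta_rot": [0, 0, -0.82], "claw": 62},
    {"delta_pos": [-0.0004, -0.0005, 0], "delta_rot": [0, 0, -0.82], "claw": 62},
  ],
)

```text
time: 14.47
eef_pos: [0.6183, -0.1285, 0.1805]
tcp_rot: [0.661, -0.257, -0.655, -0.261]
contact_force: [-0.7, 0.3, -0.3]
opening: 0.724
```

```bash
python3 -c "
from h import *
st()"
```

```text
t 14.47 p [ 0.6183 -0.1285  0.1805] jaw -133.0 axis [ 0.009  0.002 -1.   ] open 61.8 F [-0.7  0.3 -0.3] T [0.05 0.   0.06] q6 1.95
```

Request:
play_rows(
  targets=[
    {"delta_pos": [0, 0, -0.001], "delta_rot": [0, 0.0028, -0.025], "claw": 62},
    {"delta_pos": [0, 0, -0.001], "delta_rot": [0, 0.0028, -0.025], "claw": 30},
    {"delta_pos": [0, 0, -0.001], "delta_rot": [0, 0.0028, -0.025], "claw": 20},
    {"delta_pos": [0, 0, -0.001], "delta_rot": [0, 0.0028, -0.025], "claw": 20},
    {"delta_pos": [0, 0, -0.001], "delta_rot": [0, 0.0028, -0.025], "claw": 20},
    {"delta_pos": [0, 0, -0.001], "delta_rot": [0, 0.0028, -0.025], "claw": 20},
    {"delta_pos": [0, 0, -0.001], "delta_rot": [0, 0.0028, -0.025], "claw": 20},
    {"delta_pos": [0, 0, -0.001], "delta_rot": [0, 0.0028, 0.012], "claw": 20},
    {"delta_pos": [0, 0, -0.001], "delta_rot": [0, 0.0028, 0.05], "claw": 20},
    {"delta_pos": [0, 0, -0.001], "delta_rot": [0, 0.0028, 0.088], "claw": 20},
    {"delta_pos": [0, 0, -0.001], "delta_rot": [0, 0.0028, 0.126], "claw": 20},
    {"delta_pos": [0, 0, -0.001], "delta_rot": [0, 0.0028, 0.164], "claw": 20},
    {"delta_pos": [0, 0, -0.001], "delta_rot": [0, 0.0028, 0.2], "claw": 20},
    {"delta_pos": [0, 0, -0.001], "delta_rot": [0, 0.0028, 0.2], "claw": 20},
  ],
)

```text
time: 15.63
eef_pos: [0.6176, -0.129, 0.1793]
tcp_rot: [-0.704, 0.041, 0.707, 0.044]
contact_force: [-4.1, -1.4, 0.7]
opening: 0.326
```

```bash
python3 -c "
from h import *
st()"
```

```text
t 15.63 p [ 0.6176 -0.129   0.1793] jaw -96.9 axis [-0.004  0.004 -1.   ] open 27.8 F [-4.1 -1.4  0.7] T [-0.43  0.63  0.07] q6 1.32
```

Request:
play_rows(
  targets=[
    {"delta_pos": [0, 0, 0], "delta_rot": [0, 0, 0.038], "claw": 20},
    {"delta_pos": [0, 0, 0], "delta_rot": [0, 0, 0.076], "claw": 20},
    {"delta_pos": [0, 0, 0], "delta_rot": [0, 0, 0.114], "claw": 20},
    {"delta_pos": [0, 0, 0], "delta_rot": [0, 0, 0.152], "claw": 20},
    {"delta_pos": [0, 0, 0], "delta_rot": [0, 0, 0.19], "claw": 20},
    {"delta_pos": [0, 0, 0], "delta_rot": [0, 0, 0.228], "claw": 20},
    {"delta_pos": [0, 0, 0], "delta_rot": [0, 0, 0.266], "claw": 20},
    {"delta_pos": [0, 0, 0], "delta_rot": [0, 0, 0.304], "claw": 20},
    {"delta_pos": [0, 0, 0], "delta_rot": [0, 0, 0.342], "claw": 20},
    {"delta_pos": [0, 0, 0], "delta_rot": [0, 0, 0.38], "claw": 20},
    {"delta_pos": [0, 0, 0], "delta_rot": [0, 0, 0.418], "claw": 20},
    {"delta_pos": [0, 0, 0], "delta_rot": [0, 0, 0.456], "claw": 20},
    {"delta_pos": [0, 0, 0], "delta_rot": [0, 0, 0.49], "claw": 20},
    {"delta_pos": [0, 0, 0], "delta_rot": [0, 0, 0.49], "claw": 20},
  ],
)

```text
time: 16.8
eef_pos: [0.6172, -0.1296, 0.1794]
tcp_rot: [-0.534, -0.46, 0.539, -0.461]
contact_force: [-3.1, -2.8, 0.6]
opening: 0.322
```

```bash
python3 -c "
from h import *
st()"
```

```text
t 16.8 p [ 0.6172 -0.1296  0.1794] jaw -8.7 axis [-0.005 -0.006 -1.   ] open 27.5 F [-3.1 -2.8  0.6] T [-0.64  0.63  0.02] q6 -0.21
```

Request:
play_rows(
  targets=[
    {"delta_pos": [0, 0, 0], "delta_rot": [0, 0, 0.038], "claw": 20},
    {"delta_pos": [0, 0, 0], "delta_rot": [0, 0, 0.076], "claw": 20},
    {"delta_pos": [0, 0, 0], "delta_rot": [0, 0, 0.114], "claw": 20},
    {"delta_pos": [0, 0, 0], "delta_rot": [0, 0, 0.152], "claw": 20},
    {"delta_pos": [0, 0, 0], "delta_rot": [0, 0, 0.19], "claw": 20},
    {"delta_pos": [0, 0, 0], "delta_rot": [0, 0, 0.228], "claw": 20},
    {"delta_pos": [0, 0, 0], "delta_rot": [0, 0, 0.266], "claw": 20},
    {"delta_pos": [0, 0, 0], "delta_rot": [0, 0, 0.29], "claw": 20},
    {"delta_pos": [0, 0, 0], "delta_rot": [0, 0, 0.29], "claw": 20},
  ],
)

```text
time: 17.55
eef_pos: [0.6174, -0.1301, 0.1794]
tcp_rot: [0.278, 0.647, -0.282, 0.651]
contact_force: [-0.8, -2.8, -0.5]
opening: 0.322
```

```bash
python3 -c "
from h import *
st()
a=shot('scene','w2');b=shot('top','w2t')
o=np.vstack([cv2.resize(a[140:275,120:260],None,fx=4,fy=4)])
cv2.imwrite('pics/w2c.png',o)"
```

```text
t 17.55 p [ 0.6174 -0.1301  0.1794] jaw 43.3 axis [ 0.002 -0.008 -1.   ] open 27.5 F [-0.8 -2.8 -0.5] T [-0.6   0.21 -0.03] q6 -1.12
```

View pics/w2c.png

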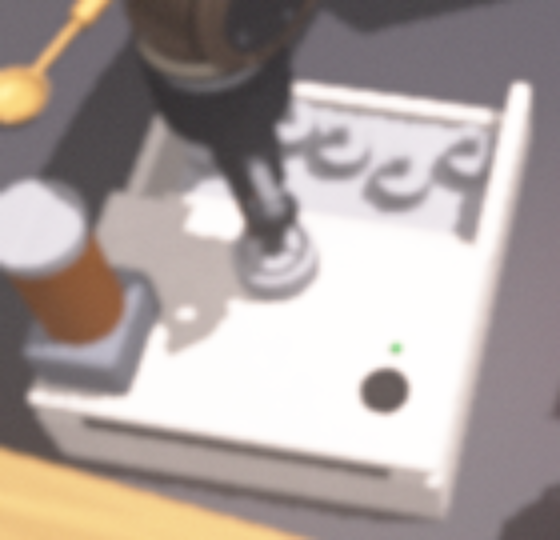

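Request:
play_rows(
  targets=[
    {"delta_pos": [0, 0, 0], "delta_rot": [0, 0, 0.03], "claw": 20},
    {"delta_pos": [0, 0, 0], "delta_rot": [0, 0, 0.06], "claw": 20},
    {"delta_pos": [0, 0, 0], "delta_rot": [0, 0, 0.06], "claw": 20},
    {"delta_pos": [0, 0, 0], "delta_rot": [0, 0, 0.06], "claw": 20},
  ],
)

```text
time: 17.98
eef_pos: [0.6175, -0.1302, 0.1794]
tcp_rot: [0.217, 0.67, -0.222, 0.674]
contact_force: [-0.2, -2.7, -1.2]
opening: 0.322
```

```bash
python3 -c "
from h import *
st()"
```

```text
t 17.98 p [ 0.6175 -0.1302  0.1794] jaw 53.8 axis [ 0.004 -0.008 -1.   ] open 27.5 F [-0.2 -2.7 -1.2] T [-0.63  0.13  0.02] q6 -1.3
```

Request:
play_rows(
  targets=[
    {"delta_pos": [0, 0, 0], "delta_rot": [0, 0, 0.03], "claw": 20},
    {"delta_pos": [0, 0, 0], "delta_rot": [0, 0, 0.06], "claw": 20},
    {"delta_pos": [0, 0, 0], "delta_rot": [0, 0, 0.08], "claw": 20},
    {"delta_pos": [0, 0, 0], "delta_rot": [0, 0, 0.08], "claw": 20},
  ],
)

```text
time: 18.32
eef_pos: [0.6176, -0.1302, 0.1793]
tcp_rot: [0.133, 0.691, -0.137, 0.697]
contact_force: [-1.3, -2.6, -1.2]
opening: 0.321
```

```bash
python3 -c "
from h import *
st()"
```

```text
t 18.32 p [ 0.6176 -0.1302  0.1793] jaw 68.0 axis [ 0.007 -0.007 -1.   ] open 27.4 F [-1.3 -2.6 -1.2] T [-0.57  0.15 -0.03] q6 -1.55
```

Request:
play_rows(
  targets=[
    {"delta_pos": [0, 0, 0], "delta_rot": [0, 0, 0.03], "claw": 20},
    {"delta_pos": [0, 0, 0], "delta_rot": [0, 0, 0.06], "claw": 20},
    {"delta_pos": [0, 0, 0], "delta_rot": [0, 0, 0.08], "claw": 20},
    {"delta_pos": [0, 0, 0], "delta_rot": [0, 0, 0.08], "claw": 20},
  ],
)

```text
time: 18.65
eef_pos: [0.6178, -0.1302, 0.1793]
tcp_rot: [0.046, 0.702, -0.049, 0.709]
contact_force: [-0.4, -2.4, -1.1]
opening: 0.318
```

```bash
python3 -c "
from h import *
s=st();print(s['joint_efforts'].round(2))"
```

```text
t 18.65 p [ 0.6178 -0.1302  0.1793] jaw 82.3 axis [ 0.008 -0.005 -1.   ] open 27.2 F [-0.4 -2.4 -1.1] T [-0.56  0.1   0.07] q6 -1.8
[  1.53 -38.23 -27.7    0.7    0.1   -0.25]
```

Request:
play_rows(
  targets=[
    {"delta_pos": [0, 0, 0], "delta_rot": [0, 0, 0.03], "claw": 20},
    {"delta_pos": [0, 0, 0], "delta_rot": [0, 0, 0.06], "claw": 20},
    {"delta_pos": [0, 0, 0], "delta_rot": [0, 0, 0.06], "claw": 20},
    {"delta_pos": [0, 0, 0], "delta_rot": [0, 0, 0.06], "claw": 20},
  ],
)

```text
time: 18.98
eef_pos: [0.6179, -0.1298, 0.1792]
tcp_rot: [-0.018, 0.704, 0.016, 0.71]
contact_force: [0.3, -1.1, -1.4]
opening: 0.318
```

```bash
python3 -c "
from h import *
s=st();print(s['joint_efforts'].round(2));u,v=proj('scene',[.618,-.129,.14]).astype(int);a=shot('scene','w3',(u-40,v-40,u+40,v+40),7)"
```

```text
t 18.98 p [ 0.6179 -0.1298  0.1792] jaw 92.8 axis [ 0.009 -0.003 -1.   ] open 27.1 F [ 0.3 -1.1 -1.4] T [-0.24 -0.02  0.02] q6 -1.99
[  0.77 -38.43 -27.84   0.32   0.13  -0.05]
```

View pics/w3.png

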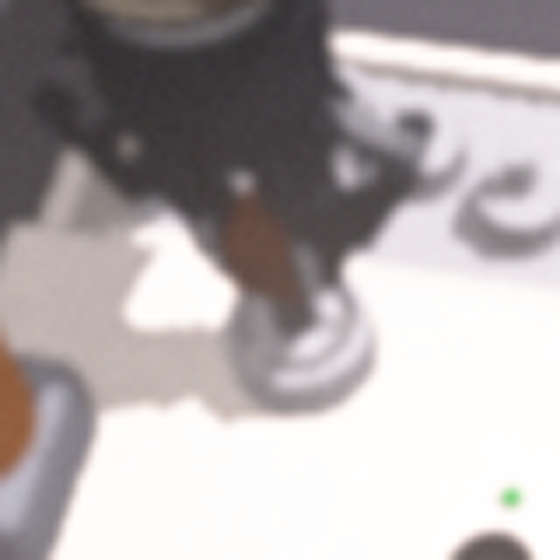

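Request:
play_rows(
  targets=[
    {"delta_pos": [0, 0, 0], "delta_rot": [0, 0, 0.025], "claw": 20},
    {"delta_pos": [0, 0, 0], "delta_rot": [0, 0, 0.05], "claw": 20},
    {"delta_pos": [0, 0, 0], "delta_rot": [0, 0, 0.05], "claw": 20},
    {"delta_pos": [0, 0, 0], "delta_rot": [0, 0, 0.05], "claw": 20},
  ],
)

```text
time: 19.37
eef_pos: [0.6179, -0.1298, 0.1792]
tcp_rot: [-0.072, 0.7, 0.071, 0.707]
contact_force: [0.3, -1.7, -1.8]
opening: 0.322
```

```bash
python3 -c "
from h import *
s=st();print(s['joint_efforts'].round(2))"
```

```text
t 19.37 p [ 0.6179 -0.1298  0.1792] jaw 101.6 axis [ 0.01  -0.001 -1.   ] open 27.5 F [ 0.3 -1.7 -1.8] T [-0.4   0.02 -0.02] q6 -2.14
[  1.06 -38.47 -27.76   0.42   0.21  -0.05]
```

Request:
play_rows(
  targets=[
    {"delta_pos": [0, 0, 0], "delta_rot": [0, 0, 0.025], "claw": 20},
    {"delta_pos": [0, 0, 0], "delta_rot": [0, 0, 0.05], "claw": 20},
    {"delta_pos": [0, 0, 0], "delta_rot": [0, 0, 0.05], "claw": 20},
    {"delta_pos": [0, 0, 0], "delta_rot": [0, 0, 0.05], "claw": 20},
  ],
)

```text
time: 19.7
eef_pos: [0.618, -0.1301, 0.1793]
tcp_rot: [-0.126, 0.692, 0.124, 0.699]
contact_force: [-0.7, -2.7, -1.8]
opening: 0.319
```

```bash
python3 -c "
from h import *
s=st();print(s['joint_efforts'].round(2))"
```

```text
t 19.7 p [ 0.618  -0.1301  0.1793] jaw 110.4 axis [ 0.01 -0.   -1.  ] open 27.3 F [-0.7 -2.7 -1.8] T [-0.67 -0.06  0.04] q6 -2.3
[ 1.760e+00 -3.846e+01 -2.757e+01  7.300e-01  3.200e-01 -3.000e-02]
```

Request:
play_rows(
  targets=[
    {"delta_pos": [0, 0, 0], "delta_rot": [0, 0, 0.03], "claw": 20},
    {"delta_pos": [0, 0, 0], "delta_rot": [0, 0, 0.06], "claw": 20},
    {"delta_pos": [0, 0, 0], "delta_rot": [0, 0, 0.09], "claw": 20},
    {"delta_pos": [0, 0, 0], "delta_rot": [0, 0, 0.11], "claw": 20},
    {"delta_pos": [0, 0, 0], "delta_rot": [0, 0, 0.11], "claw": 20},
    {"delta_pos": [0, 0, 0], "delta_rot": [0, 0, 0.11], "claw": 20},
  ],
)

```text
time: 20.2
eef_pos: [0.6181, -0.13, 0.1792]
tcp_rot: [-0.242, 0.661, 0.242, 0.668]
contact_force: [0.5, -1.9, -1.9]
opening: 0.324
```

```bash
python3 -c "
from h import *
s=st();print(s['joint_efforts'].round(2))"
```

```text
t 20.2 p [ 0.6181 -0.13    0.1792] jaw 130.0 axis [ 0.01   0.003 -1.   ] open 27.6 F [ 0.5 -1.9 -1.9] T [-0.46 -0.17 -0.04] q6 -2.64
[  0.99 -38.5  -27.59   0.43   0.34  -0.05]
```

Request:
play_rows(
  targets=[
    {"delta_pos": [0, 0, 0], "delta_rot": [0, 0, 0], "claw": 62},
    {"delta_pos": [0, 0, 0], "delta_rot": [0, 0, 0], "claw": 62},
    {"delta_pos": [0, 0, 0], "delta_rot": [0, 0, 0], "claw": 62},
    {"delta_pos": [0, 0, 0.03], "delta_rot": [0, 0, 0], "claw": 62},
    {"delta_pos": [0, 0, 0.06], "delta_rot": [0, 0, 0], "claw": 62},
    {"delta_pos": [0, 0.04, 0.09], "delta_rot": [0, 0, -0.7], "claw": 62},
    {"delta_pos": [0, 0.08, 0.1], "delta_rot": [0, 0, -0.7], "claw": 62},
    {"delta_pos": [0, 0.12, 0.1], "delta_rot": [0, 0, -0.7], "claw": 62},
    {"delta_pos": [0, 0.16, 0.1], "delta_rot": [0, 0, -0.7], "claw": 62},
    {"delta_pos": [0, 0.2, 0.1], "delta_rot": [0, 0, -0.7], "claw": 62},
    {"delta_pos": [0, 0.24, 0.1], "delta_rot": [0, 0, -0.7], "claw": 62},
    {"delta_pos": [0, 0.28, 0.1], "delta_rot": [0, 0, -0.7], "claw": 62},
    {"delta_pos": [0, 0.3, 0.1], "delta_rot": [0, 0, -0.7], "claw": 62},
    {"delta_pos": [0, 0.3, 0.1], "delta_rot": [0, 0, -0.7], "claw": 62},
  ],
)

```text
time: 21.37
eef_pos: [0.6171, 0.176, 0.2795]
tcp_rot: [0.136, 0.691, -0.139, 0.696]
contact_force: [-0.7, -0.0, -0.6]
opening: 0.724
```

```bash
python3 -c "
from h import *
s=st();a=shot('scene','v1');b=shot('top','v1t')
o=np.zeros((600,800,3),np.uint8)
A=cv2.resize(b[115:245,250:362],None,fx=4.6,fy=4.6,interpolation=cv2.INTER_CUBIC);o[:598,:515]=A[:598]
u,v=proj('scene',[.618,-.129,.15]).astype(int);o[:285,515:]=cv2.resize(a[v-18:v+18,u-18:u+18],(285,285),interpolation=cv2.INTER_CUBIC)
u,v=proj('top',[.618,-.129,.18]).astype(int);o[300:585,515:]=cv2.resize(b[v-15:v+15,u-15:u+15],(285,285),interpolation=cv2.INTER_CUBIC);print(u,v)
cv2.imwrite('pics/v1c.png',o)"
```

```text
t 21.37 p [0.6171 0.176  0.2795] jaw 67.6 axis [ 0.007 -0.005 -1.   ] open 61.8 F [-0.7 -0.  -0.6] T [-0.01 -0.02  0.03] q6 -1.06
307 160
```

View pics/v1c.png

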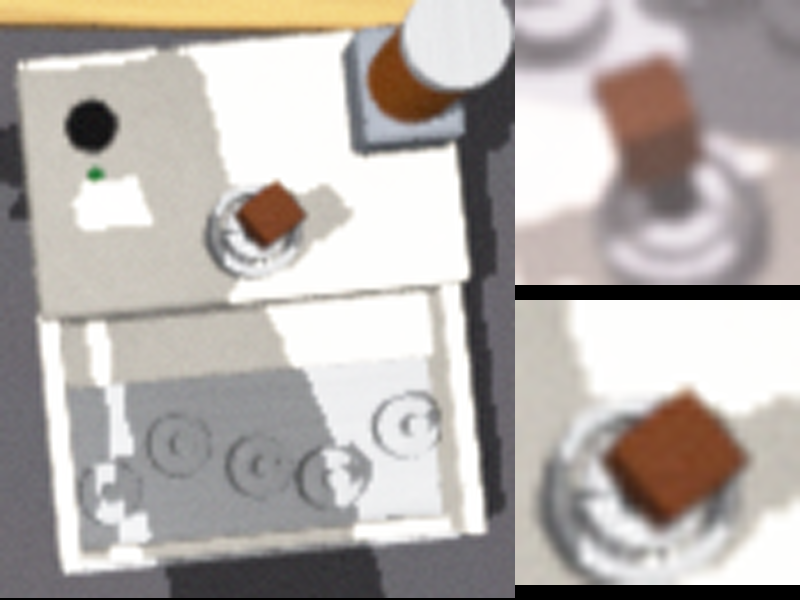

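```bash
python3 -c "
from h import *
sc=np.array([.618,-.1295]);y=np.radians(6.6);R=np.array([[np.cos(y),-np.sin(y)],[np.sin(y),np.cos(y)]])
a=cv2.imread('pics/t0_raw.png');b=cv2.imread('pics/v1t_raw.png')
for Y in(-.07,-.05,-.03):
  for im in(a,b):
    r=[]
    for X in np.arange(.050,.100,.003):
        p=proj('top',[*(sc+R@[X-.125,Y]),.068]);r.append(int(cv2.getRectSubPix(im,(1,1),(float(p[0]),float(p[1])))[0,0].mean()))
    print(Y,r)
o=np.hstack([cv2.resize(i[165:195,255:345],None,fx=4.4,fy=8,interpolation=cv2.INTER_CUBIC) for i in(a,b)])
K=np.hstack([cv2.resize(i[150:182,290:322],(396,360),interpolation=cv2.INTER_CUBIC) for i in(a,b)])
cv2.imwrite('pics/e1.png',np.vstack([o,K]))"
```

```text
-0.07 [231, 230, 230, 231, 230, 230, 230, 230, 231, 231, 226, 209, 197, 245, 253, 253, 253]
-0.07 [253, 253, 253, 253, 253, 253, 253, 253, 253, 253, 250, 200, 174, 244, 253, 253, 253]
-0.05 [230, 231, 230, 230, 230, 231, 230, 230, 231, 230, 224, 207, 208, 246, 253, 253, 253]
-0.05 [253, 253, 253, 253, 253, 253, 253, 253, 253, 253, 247, 213, 188, 245, 253, 253, 253]
-0.03 [229, 230, 231, 229, 230, 229, 230, 230, 229, 229, 225, 217, 221, 241, 252, 253, 253]
-0.03 [253, 253, 253, 253, 253, 253, 253, 253, 253, 253, 246, 209, 207, 238, 252, 253, 253]
```

View pics/e1.png

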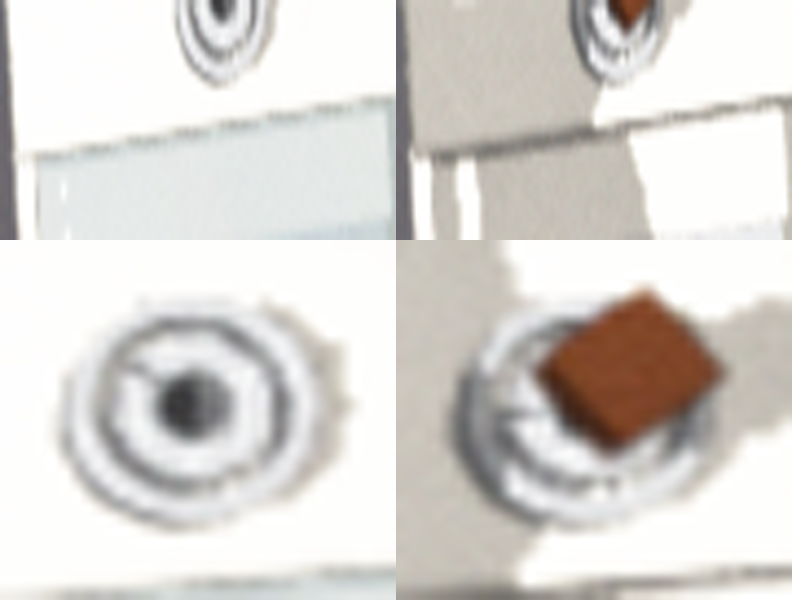

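The socket mark now points along the press's left side (515,412 in the lower right tile). That puts it about 90° from the press's x, so the screw is at its stop and the shutter is fully open. Next I fetch the key.

Request:
play_rows(
  targets=[
    {"delta_pos": [0.001, -0.04, 0.01], "delta_rot": [0, 0, -0.153], "claw": 62},
    {"delta_pos": [0.001, -0.08, 0.01], "delta_rot": [0, 0, -0.153], "claw": 62},
    {"delta_pos": [0.001, -0.12, 0.01], "delta_rot": [0, 0, -0.153], "claw": 62},
    {"delta_pos": [0.001, -0.16, 0.01], "delta_rot": [0, 0, -0.153], "claw": 62},
    {"delta_pos": [0.001, -0.2, 0.01], "delta_rot": [0, 0, -0.153], "claw": 62},
    {"delta_pos": [0.001, -0.24, 0.0], "delta_rot": [0, 0, -0.153], "claw": 62},
    {"delta_pos": [0.001, -0.28, 0.0], "delta_rot": [0, 0, -0.153], "claw": 62},
    {"delta_pos": [0.001, -0.3055, 0.0], "delta_rot": [0, 0, -0.153], "claw": 62},
    {"delta_pos": [0.001, -0.3055, 0.0], "delta_rot": [0, 0, -0.153], "claw": 62},
    {"delta_pos": [0.001, -0.3055, -0.035], "delta_rot": [0, 0, -0.153], "claw": 62},
    {"delta_pos": [0.001, -0.3055, -0.07], "delta_rot": [0, 0, -0.153], "claw": 62},
    {"delta_pos": [0.001, -0.3055, -0.1], "delta_rot": [0, 0, -0.153], "claw": 62},
    {"delta_pos": [0.001, -0.3055, -0.1], "delta_rot": [0, 0, -0.153], "claw": 62},
    {"delta_pos": [0.001, -0.3055, -0.1], "delta_rot": [0, 0, -0.153], "claw": 62},
    {"delta_pos": [0.001, -0.3055, -0.1], "delta_rot": [0, 0, -0.153], "claw": 25},
    {"delta_pos": [0.001, -0.3055, -0.1], "delta_rot": [0, 0, -0.153], "claw": 20},
    {"delta_pos": [0.001, -0.3055, -0.1], "delta_rot": [0, 0, -0.153], "claw": 20},
    {"delta_pos": [0.001, -0.3055, -0.1], "delta_rot": [0, 0, -0.153], "claw": 20},
    {"delta_pos": [0.001, -0.3055, -0.1], "delta_rot": [0, 0, -0.153], "claw": 20},
    {"delta_pos": [0.001, -0.3055, -0.1], "delta_rot": [0, 0, -0.153], "claw": 20},
  ],
)

```text
time: 23.13
eef_pos: [0.6206, -0.1338, 0.1829]
tcp_rot: [0.295, 0.637, -0.3, 0.646]
contact_force: [1.7, 1.2, 6.2]
opening: 0.322
```

```bash
python3 -c "
from h import *
s=st()"
```

```text
t 23.13 p [ 0.6206 -0.1338  0.1829] jaw 40.2 axis [ 0.009 -0.011 -1.   ] open 27.5 F [1.7 1.2 6.2] T [ 0.22 -0.16 -0.07] q6 -1.07
```

Request:
play_rows(
  targets=[
    {"delta_pos": [0, 0, 0.008], "delta_rot": [0, 0, 0], "claw": 20},
    {"delta_pos": [-0.001, 0.002, 0.018], "delta_rot": [0, 0, 0], "claw": 20},
    {"delta_pos": [-0.001, 0.002, 0.03], "delta_rot": [0, 0, 0], "claw": 20},
    {"delta_pos": [-0.001, 0.002, 0.06], "delta_rot": [0, 0, 0], "claw": 20},
    {"delta_pos": [-0.001, 0.002, 0.08], "delta_rot": [0, 0, 0], "claw": 20},
    {"delta_pos": [-0.01, 0.04, 0.085], "delta_rot": [-0.015, -0.009, 0], "claw": 20},
    {"delta_pos": [-0.018, 0.08, 0.085], "delta_rot": [-0.015, -0.009, 0], "claw": 20},
    {"delta_pos": [-0.026, 0.12, 0.085], "delta_rot": [-0.015, -0.009, 0], "claw": 20},
    {"delta_pos": [-0.034, 0.16, 0.085], "delta_rot": [-0.015, -0.009, 0], "claw": 20},
    {"delta_pos": [-0.042, 0.2, 0.085], "delta_rot": [-0.015, -0.009, 0], "claw": 20},
    {"delta_pos": [-0.05, 0.24, 0.085], "delta_rot": [-0.015, -0.009, 0], "claw": 20},
    {"delta_pos": [-0.058, 0.28, 0.085], "delta_rot": [-0.015, -0.009, 0], "claw": 20},
    {"delta_pos": [-0.066, 0.32, 0.085], "delta_rot": [-0.015, -0.009, 0], "claw": 20},
    {"delta_pos": [-0.074, 0.36, 0.085], "delta_rot": [-0.015, -0.009, 0], "claw": 20},
    {"delta_pos": [-0.082, 0.4, 0.085], "delta_rot": [-0.015, -0.009, 0], "claw": 20},
    {"delta_pos": [-0.09, 0.44, 0.085], "delta_rot": [-0.015, -0.009, 0], "claw": 20},
    {"delta_pos": [-0.0936, 0.4613, 0.06], "delta_rot": [-0.015, -0.009, 0], "claw": 20},
    {"delta_pos": [-0.0936, 0.4613, 0.02], "delta_rot": [-0.015, -0.009, 0], "claw": 20},
    {"delta_pos": [-0.0936, 0.4613, -0.01], "delta_rot": [-0.015, -0.009, 0], "claw": 20},
    {"delta_pos": [-0.0936, 0.4613, -0.01], "delta_rot": [-0.015, -0.009, 0], "claw": 20},
  ],
)

```text
time: 24.8
eef_pos: [0.5232, 0.3268, 0.1665]
tcp_rot: [0.28, 0.623, -0.313, 0.659]
contact_force: [-1.5, -1.4, -1.6]
opening: 0.305
```

```bash
python3 -c "
from h import *
s=st();p=s['eef_pos'];H=[.527,.328,.056]
print(proj('scene',p+[0,0,-.091]),proj('scene',H));u,v=proj('scene',H).astype(int);print(u-30,v-40)
shot('scene','r1',(u-30,v-40,u+30,v+20),9)"
```

```text
t 24.8 p [0.5232 0.3268 0.1665] jaw 40.3 axis [ 0.027 -0.063 -0.998] open 26.1 F [-1.5 -1.4 -1.6] T [ 0.03  0.15 -0.03] q6 -0.25
[366.  221.6] [364.3 226.2]
334 186
```

View pics/r1.png

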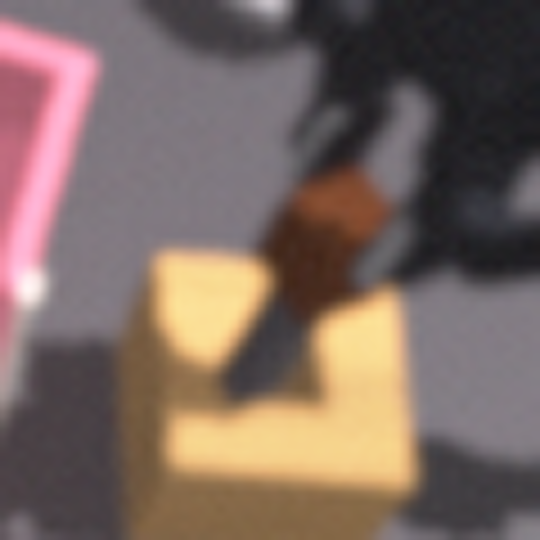

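```bash
python3 -c "
from h import *
from scipy.optimize import least_squares
s=ctrl.get_state();p=s['eef_pos'];M=Ro.from_quat(s['tcp_rot']).as_matrix();X,Y,Z=M.T
a=lambda x,y:np.array([334+x/9-.44,186+y/9-.44])
tip,top=a(238,392),a(340,200)
def k(q):
    T=p+q[0]*Z+q[1]*X; d=X*np.cos(q[2])+Z*np.sin(q[2]);return T,T+.092*d
f=lambda q:np.r_[proj('scene',k(q)[0])-top,proj('scene',k(q)[1])-tip]
r=least_squares(f,[0,0,0.1],diff_step=1e-2,x_scale=[.01,.01,.1]);print(r.x,r.fun,k(r.x));d=k(r.x)[1]-k(r.x)[0];print(d/.092,'tool',X,Z)
"
```

```text
[0.  0.  0.1] [ 4.96222222 -3.48222222  0.89555556 -6.01555556] (array([0.52476501, 0.32681749, 0.16965076]), array([0.53350047, 0.31417386, 0.07894338]))
[ 0.09495059 -0.13743076 -0.98594988] tool [ 0.03061514 -0.06182331 -0.99761746] [ 0.64596002 -0.76042989  0.06694795]
```

```bash
sed -i 's/ray_//; s/+c\["cy"\]\]).round(1)/+c["cy"]]).round(5)/' h.py; python3 -c "
from h import *
from scipy.optimize import least_squares
s=st();p=s['eef_pos'];M=Ro.from_quat(s['tcp_rot']).as_matrix();X,Y,Z=M.T
a=lambda x,y:np.array([334+x/9-.44,186+y/9-.44])
tip,top=a(238,392),a(340,200)
def k(q):
    T=p+q[0]*Z+q[1]*X; d=X*np.cos(q[2])+Z*np.sin(q[2]);return T,T+.092*d
f=lambda q:np.r_[proj('scene',k(q)[0])-top,proj('scene',k(q)[1])-tip]
for q0 in([.005,.005,.1],[-.005,.005,-.2]):
    r=least_squares(f,q0,x_scale=[.01,.01,.1],diff_step=1e-2);print(r.x.round(4),r.fun.round(2),*k(r.x));d=k(r.x)[1]-k(r.x)[0];print(d/.092)
"
```

```text
t 24.85 p [0.5248 0.3268 0.1697] jaw 40.3 axis [ 0.031 -0.062 -0.998] open 26.2 F [-0.1  0.  -0.5] T [ 0.05 -0.04 -0.01] q6 -0.25
[0.0023 0.0244 0.0337] [ 0.68  1.81 -0.84 -2.17] [0.52698761 0.32357107 0.14542885] [0.53180315 0.3155315  0.0539074 ]
[ 0.05234282 -0.08738671 -0.99479837]
[0.0023 0.0244 0.0337] [ 0.68  1.81 -0.84 -2.17] [0.52698081 0.32357879 0.14541649] [0.53179891 0.31553619 0.05389544]
[ 0.05237069 -0.08741948 -0.99479402]
```

```bash
python3 -c "
from h import *
a=lambda x,y:np.array([334+x/9-.44,186+y/9-.44])
tip,top=a(238,392),a(340,200)
for z in(.056,.065,.075,.085):print(z,ray('scene',*tip,z),ray('scene',*top,z+.092))
print('hole vis',ray('scene',*a(320,402),.056),proj('scene',[.527,.328,.056])*9-[334*9-4,186*9-4])
b=shot('top','r1t');u,v=proj('top',[.527,.328,.1]).astype(int)
a_=cv2.imread('pics/r1_raw.png')
o=np.hstack([cv2.resize(b[v-20:v+20,u-20:u+20],(400,400),interpolation=cv2.INTER_CUBIC),cv2.resize(ctrl.read_camera('scene')[201:241,342:382],(400,400),interpolation=cv2.INTER_CUBIC)]);cv2.imwrite('pics/r2.png',o);print(u-20,v-20);st()
"
```

```text
0.056 [0.5387 0.3182 0.056 ] [0.524  0.3209 0.148 ]
0.065 [0.5437 0.3166 0.065 ] [0.5298 0.3191 0.157 ]
0.075 [0.5493 0.3148 0.075 ] [0.5362 0.3171 0.167 ]
0.085 [0.5548 0.3131 0.085 ] [0.5426 0.315  0.177 ]
hole vis [0.5351 0.3417 0.056 ] [276.72304 366.17674]
117 174
t 24.95 p [0.5275 0.3273 0.1741] jaw 40.2 axis [ 0.038 -0.058 -0.998] open 26.4 F [ 0.7 -1.1 -1.3] T [ 0.06 -0.05 -0.01] q6 -0.25
```

View pics/r2.png

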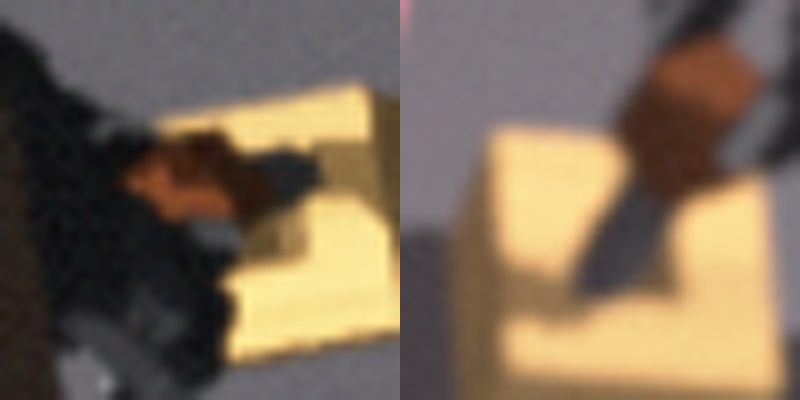

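```bash
cat >> h.py <<'E'
def tri(a,b):
    P=[]
    for n in("top","scene"):
        c,T=cal(n);P.append(np.array([[c["fx"],0,c["cx"]],[0,c["fy"],c["cy"]],[0,0,1]])@T[:3])
    X=cv2.triangulatePoints(P[0],P[1],np.array(a,float)[:,None],np.array(b,float)[:,None]);return (X[:3]/X[3]).ravel()
E
python3 -c "
from h import *
t=tri((147.05,190.8),(360.55,229.3));k=tri((132.3,191.8),(372.0,207.8));g=tri((143.5,191.5),(365.5,219.5))
print(t,k,g,np.linalg.norm(t-k))
print(proj('top',t),proj('scene',t))
"
```

```text
[0.54088897 0.31743099 0.05834859] [0.53182194 0.32074227 0.16155141] [0.53559605 0.31561432 0.1034347 ] 0.10365325625781381
[146.39695 190.91681] [359.84035 229.36116]
```

Request:
play_rows(
  targets=[
    {"delta_pos": [0, 0, 0.006], "delta_rot": [0, 0, 0], "claw": 20},
    {"delta_pos": [-0.005, 0.005, 0.006], "delta_rot": [0.005, 0.014, 0], "claw": 20},
    {"delta_pos": [-0.0085, 0.009, 0.006], "delta_rot": [0.005, 0.014, 0], "claw": 20},
    {"delta_pos": [-0.0085, 0.009, 0.006], "delta_rot": [0.005, 0.014, 0], "claw": 20},
    {"delta_pos": [-0.0085, 0.009, 0.006], "delta_rot": [0.005, 0.014, 0], "claw": 20},
    {"delta_pos": [-0.0085, 0.009, 0.006], "delta_rot": [0.005, 0.014, 0], "claw": 20},
  ],
)

```text
time: 25.45
eef_pos: [0.5191, 0.3363, 0.1807]
tcp_rot: [0.283, 0.637, -0.311, 0.646]
contact_force: [-0.1, -0.4, -2.0]
opening: 0.31
```

```bash
python3 -c "
from h import *
st()
b=shot('top','r3t');a=shot('scene','r3s')
o=np.hstack([cv2.resize(b[174:214,117:157],(400,400),interpolation=cv2.INTER_CUBIC),cv2.resize(a[201:241,342:382],(400,400),interpolation=cv2.INTER_CUBIC)]);cv2.imwrite('pics/r3.png',o)
# steel tip: dark bluish pixels over holder
for n,im,(x0,y0,x1,y1) in(('top',b,(135,184,157,205)),('scene',a,(352,215,375,240))):
    h=cv2.cvtColor(im,cv2.COLOR_BGR2HSV)[y0:y1,x0:x1]
    m=((h[...,2]<110)&((h[...,1]<90)|(h[...,0]>60)))
    print(n);print('\n'.join(''.join('#' if q else ('b' if (k[0]<14 and k[1]>90) else ('d' if k[2]<170 else '.')) for q,k in zip(r,hr)) for r,hr in zip(m,h)))
"
```

```text
t 25.45 p [0.5191 0.3363 0.1807] jaw 40.3 axis [-0.004 -0.043 -0.999] open 26.5 F [-0.1 -0.4 -2. ] T [ 0.07 -0.01 -0.01] q6 -0.26
top
dddddd.............ddd
...................ddd
...................ddd
...................ddd
...................ddd
...................ddd
.............ddddddddd
d...dd.....ddddddddddd
bd#####d...ddddddddddd
bbb#####dddddddddddddd
bbb######ddddddddddddd
bbbb#####ddddddddddddd
bbbbd###ddddd.....dddd
bbdddddddddd.......ddd
bdd..ddddddd........dd
#....dddddd..........d
d....ddd..............
......................
......................
......................
......................
scene
................d##bbbb
.................###bbb
................d####bb
................d#####b
...............d######d
..............d######d.
..............d######..
d............d######d..
d...........d######d...
dd.........dd######d...
dddd......ddd#####d....
dddddddddddddd###d.....
ddddddddddddddd##d.....
dddddddddddddddbdd.....
dddddddddddddddddd.....
dd............ddd......
d......................
d......................
d......................
.......................
.......................
.......................
d......................
dd.....................
ddddddddddd............
```

```bash
python3 -c "
from h import *
print(tri((142.8,194.6),(367.5,226.5)),tri((142.3,194.6),(367.2,225.5)))
"
```

```text
[0.52917448 0.3313667  0.05982921] [0.52905393 0.33015592 0.06500646]
```

View pics/r3.png

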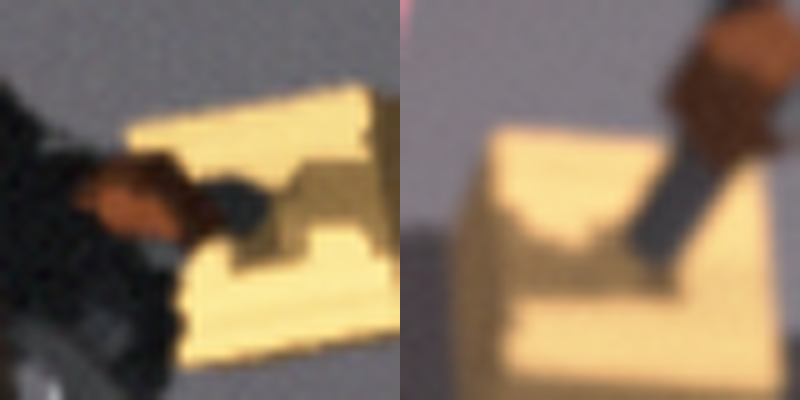

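Request:
play_rows(
  targets=[
    {"delta_pos": [-0.0035, -0.003, 0], "delta_rot": [0, 0, 0], "claw": 20},
    {"delta_pos": [-0.0035, -0.003, 0], "delta_rot": [0, 0, 0], "claw": 20},
    {"delta_pos": [-0.0035, -0.003, -0.006], "delta_rot": [0, 0, 0], "claw": 20},
    {"delta_pos": [-0.0035, -0.003, -0.012], "delta_rot": [0, 0, 0], "claw": 20},
    {"delta_pos": [-0.0035, -0.003, -0.018], "delta_rot": [0, 0, 0], "claw": 20},
    {"delta_pos": [-0.0035, -0.003, -0.022], "delta_rot": [0, 0, 0], "claw": 20},
    {"delta_pos": [-0.0035, -0.003, -0.022], "delta_rot": [0, 0, 0], "claw": 20},
  ],
)

```text
time: 26.13
eef_pos: [0.5146, 0.333, 0.1563]
tcp_rot: [0.282, 0.638, -0.312, 0.645]
contact_force: [-0.3, -0.5, -1.9]
opening: 0.31
```

```bash
cat >> h.py <<'E'
def asc(n,im,x0,y0,x1,y1):
    h=cv2.cvtColor(im,cv2.COLOR_BGR2HSV)[y0:y1,x0:x1]
    m=((h[...,2]<110)&((h[...,1]<90)|(h[...,0]>60)))
    print(n,x0,y0);print('\n'.join(''.join('#' if q else ('b' if (k[0]<14 and k[1]>90) else ('d' if k[2]<170 else '.')) for q,k in zip(r,hr)) for r,hr in zip(m,h)))
E
python3 -c "
from h import *
st()
asc('top',shot('top','r4t'),122,184,157,208)
asc('scene',shot('scene','r4s'),352,205,385,240)
"
```

```text
t 26.13 p [0.5146 0.333  0.1563] jaw 40.3 axis [-0.008 -0.044 -0.999] open 26.5 F [-0.3 -0.5 -1.9] T [ 0.09  0.09 -0.01] q6 -0.26
top 122 184
######dddddd#dddddd..........dddddd
#####dd#ddddd.................ddddd
######dd......................ddddd
######dd......................ddddd
#######d......................ddddd
#######d.....................dddddd
########.....................dddddd
#########d...ddd............ddddddd
#########ddddbdbd..........dddddddd
#########bbbbbbbbdddddddddddddddddd
#######dbbbbbbbbbbd#####ddddddddddd
#######bbbbbbbbbbbbb#####dddddddddd
#######bbbbbbbbbbdbb#####dddddddddd
########bbbbbbbbbbbbbb###dddddddddd
##########bbbbbbbbbbbb##ddddddddddd
##########bbbbbbbbbbddddd...ddddddd
###########d######bddd.......ddd.dd
##################d................
#################d.................
#################d.................
#################d.................
################dd.................
#################d.................
#################d..............ddd
scene 352 205
dddddddddddddddd##bbbbbbbdddd####
dddddddddddddddd#bbbbbbbbbddd####
dddddddddddd
[... 409 characters left out ...]
d###bbbbd....ddddddd
dd..........d#####bdd......dddddd
dddd........d#####bd.......dddddd
ddddd......d######d........dddddd
ddddddd...dd#####d.........dddddd
dddddddddd#######d.........dddddd
dddddddddd#######..........dddddd
ddddddddd#######d...........ddddd
ddddddddd#######d...........ddddd
dddddddddd######dd..........ddddd
dddddd....dddddddd..........ddddd
ddddd........dddd...........ddddd
dddd........................ddddd
ddd.........................ddddd
dd..........................ddddd
dd..........................d###d
dd..........................d####
ddd.........................d####
dddd........................d####
dddd........................d####
ddddddddddd.................d####
```

```bash
python3 -c "
from h import *
for a,b in(((145.8,196),(360.5,227.5)),((146,196.5),(362,228)),((131,196.),(372.,206.))):
  t=tri(a,b);print(t,proj('top',t)-a,proj('scene',t)-b)
H=[.5265,.328,.056];print(proj('top',H),proj('scene',H))
for dx,dy in((-11,-11),(11,-11),(11,11),(-11,11)):
  c,s=np.cos(.187),np.sin(.187);q=[H[0]+(c*dx-s*dy)/1e3,H[1]+(s*dx+c*dy)/1e3,.056];print(proj('top',q).round(1),proj('scene',q).round(1))
"
```

```text
[0.52702615 0.32175775 0.04502554] [ 0.373   -0.07104] [ 0.40437 -0.03889]
[0.52537132 0.32475959 0.04001731] [-0.34096  0.0617 ] [-0.36852  0.03331]
[0.52166032 0.32367178 0.15516201] [ 1.33442 -0.25049] [ 1.42712 -0.16555]
[142.83425 195.86915] [364.32651 226.07963]
[147.2 199. ] [359.9 222. ]
[146.  191.5] [360.4 229.4]
[138.5 192.8] [368.8 230.2]
[139.7 200.3] [368.2 222.8]
```

```bash
python3 -c "
from h import *
# hole location in first-lift picture (scene k1) and in pics r3t
im=cv2.imread('pics/k1_raw.png');g=cv2.cvtColor(im,cv2.COLOR_BGR2GRAY)[214:240,345:380]
print('\n'.join(' '.join('%3d'%v for v in r) for r in g))
"
```

```text
125 128 128 125 123 134 160 184 196 191 188 187 184 181 175 170 165 163 159 155 152 148 148 145 143 143 140 134 133 132 131 130 128 125 127
125 125 125 126 124 138 172 204 216 214 215 214 213 211 209 206 202 202 199 198 196 194 189 188 184 182 174 168 164 162 162 154 143 133 128
128 126 125 126 120 132 173 205 219 221 221 220 221 220 219 220 219 220 220 219 219 217 213 213 213 211 206 205 203 201 200 194 172 143 130
126 124 128 124 114 125 165 202 217 220 220 217 219 219 219 220 219 220 221 220 221 221 220 221 221 221 220 220 220 221 219 214 192 158 133
128 125 126 120 112 120 163 202 221 223 222 220 219 221 219 219 220 219 219 220 220 220 220 219 220 219 220 221 219 221 221 216 196 161 136
126 128 124 116 107 117 164 204 223 225 224 222 223 222 222 222 222 222 222 221 221 221 222 221 221 221 220 221 220 220 221 217 199 164 135
127 126 123 114 102 118 161 204 223 224 224 223 226 224 224 225 224 224 224 224 224 224 223 224 224 223 224 223 222 221 223 221 204 172 140
127 124 119 107 100 115 158 202 221 225 224 223 224 224 224 223 222 222 223 223 223 223 223 223 224 224 224 225 225 224 
[... 1839 characters left out ...]

 71  74  81  93  93  93 110 157 196 211 215 215 216 213 214 216 216 215 215 215 215 213 214 214 216 215 214 216 216 215 214 215 215 205 170
 68  74  82  92  94  93 106 146 187 206 211 211 212 211 213 213 214 214 214 214 213 214 213 213 213 214 214 213 213 214 214 214 214 206 170
 68  73  80  91  92  92 105 134 166 185 191 194 196 199 204 204 204 206 206 205 207 208 208 209 210 209 212 213 212 211 210 211 212 202 171
 69  72  81  90  93  90 100 119 137 149 156 159 161 167 173 174 177 177 181 183 186 186 190 193 194 198 201 202 204 203 204 205 204 198 172
 67  71  80  86  92  94  99 111 116 121 125 126 127 130 130 134 135 138 141 144 149 150 152 158 161 168 168 171 174 178 181 182 186 180 155
```

Request:
play_rows(
  targets=[
    {"delta_pos": [0.001, 0.001, -0.006], "delta_rot": [0, 0, 0], "claw": 20},
    {"delta_pos": [0.002, 0.002, -0.012], "delta_rot": [0, 0, 0], "claw": 20},
    {"delta_pos": [0.002, 0.002, -0.018], "delta_rot": [0, 0, 0], "claw": 20},
    {"delta_pos": [0.002, 0.002, -0.022], "delta_rot": [0, 0, 0], "claw": 20},
    {"delta_pos": [0.002, 0.002, -0.022], "delta_rot": [0, 0, 0], "claw": 20},
  ],
)

```text
time: 26.65
eef_pos: [0.5166, 0.3348, 0.1338]
tcp_rot: [0.282, 0.638, -0.312, 0.645]
contact_force: [-0.4, -0.4, -2.7]
opening: 0.307
```

```bash
python3 -c "
from h import *
st()
asc('top',shot('top','r5t'),122,184,157,208)
asc('scene',shot('scene','r5s'),352,205,385,240)
"
```

```text
t 26.65 p [0.5166 0.3348 0.1338] jaw 40.3 axis [-0.008 -0.044 -0.999] open 26.2 F [-0.4 -0.4 -2.7] T [ 0.   0.1 -0. ] q6 -0.26
top 122 184
#######ddd##ddddddd.....ddddddddddd
#######dddddd............dddddddddd
#######d..................ddddddddd
d######d..................ddddddddd
#######d..................ddddddddd
########.................dddddddddd
#########dd.............ddddddddddd
############d.ddddd.....ddddddddddd
############bbbbbbbd...dddddddddddd
###########bbbbbbbbbddddddddddddddd
##########bbbbbbbbbbb####dddddddddd
#########bbbbbbbbbbbbb###dddddddddd
##########bbbbbbbbbbbbb##dddddddddd
###########bbbbbbbbbbbb###ddddddddd
############bbbbbbbbbbbb#dddddddddd
#############bbbbbbbbbbdddddddddddd
####################dd..ddddddddddd
####################.....ddd.dddddd
###################d..........ddddd
d##################d..............d
##################dd...............
##################d................
d##################d...............
##d################d............ddd
scene 352 205
dddddddddddddd############dd#####
dddddddddddddd###########ddd#####
dddddddddddddd#
[... 406 characters left out ...]
bbbbbbbb############
dddd........dbbbbbbbb############
ddddddd.....dbbbbbbbb############
dddddddddddddbbbbbbbbbddddd##ddd#
dddddddddddd##bbbbbbddd....dddddd
ddddddddddd####bbbdd.......dddddd
dddddddddd######bdd........dddddd
dddddddddd#######d..........ddddd
dddddddddd#######d..........ddddd
ddddddddd########d..........ddddd
dddddddddd######dd..........ddddd
ddddddddddddddddd...........ddddd
dddddddddd..................ddddd
ddddddddd...................ddddd
dddddddd....................ddddd
ddddddd.....................d##dd
ddddddd.....................d####
dddddddd....................d####
dddddddd....................d####
ddddddddd...................d####
ddddddddddd.................d####
```

Request:
play_rows(
  targets=[
    {"delta_pos": [0, 0, -0.004], "delta_rot": [0, 0, 0], "claw": 20},
    {"delta_pos": [0, 0, -0.008], "delta_rot": [0, 0, 0], "claw": 20},
    {"delta_pos": [0, 0, -0.011], "delta_rot": [0, 0, 0], "claw": 20},
    {"delta_pos": [0, 0, -0.011], "delta_rot": [0, 0, 0], "claw": 20},
  ],
)

```text
time: 27.08
eef_pos: [0.5168, 0.3349, 0.1231]
tcp_rot: [0.282, 0.637, -0.312, 0.646]
contact_force: [0.1, 0.1, -1.7]
opening: 0.308
```

```bash
python3 -c "
from h import *
st()
"
```

```text
t 27.08 p [0.5168 0.3349 0.1231] jaw 40.3 axis [-0.008 -0.044 -0.999] open 26.3 F [ 0.1  0.1 -1.7] T [-0.01  0.15  0.  ] q6 -0.26
```

Request:
play_rows(
  targets=[
    {"delta_pos": [0, 0, 0], "delta_rot": [0, 0, 0], "claw": 45},
    {"delta_pos": [0, 0, 0], "delta_rot": [0, 0, 0], "claw": 50},
    {"delta_pos": [0, 0, 0.0], "delta_rot": [0, 0, 0], "claw": 50},
    {"delta_pos": [0, 0, 0.04], "delta_rot": [0, 0, 0], "claw": 50},
    {"delta_pos": [0, 0, 0.08], "delta_rot": [0.014, 0.0, 0], "claw": 50},
    {"delta_pos": [0, -0.04, 0.08], "delta_rot": [0.014, 0.0, 0], "claw": 50},
    {"delta_pos": [0, -0.08, 0.08], "delta_rot": [0.014, 0.0, 0], "claw": 50},
    {"delta_pos": [0, -0.12, 0.08], "delta_rot": [0.014, 0.0, 0], "claw": 50},
    {"delta_pos": [0, -0.16, 0.08], "delta_rot": [0.014, 0.0, 0], "claw": 50},
    {"delta_pos": [0, -0.16, 0.08], "delta_rot": [0.014, 0.0, 0], "claw": 50},
  ],
)

```text
time: 27.92
eef_pos: [0.5174, 0.1695, 0.2038]
tcp_rot: [0.297, 0.642, -0.301, 0.639]
contact_force: [0.0, 1.1, 0.8]
opening: 0.586
```

```bash
python3 -c "
from h import *
st()
b=shot('top','p1');a=shot('scene','p1s')
asc('top',b,128,182,165,212)
asc('scene',a,345,205,385,240)
A=cv2.resize(b[170:240,250:362],None,fx=4.6,fy=4.6,interpolation=cv2.INTER_CUBIC)
o=np.zeros((600,800,3),np.uint8);o[:322,:515]=A
o[:280,520:800]=cv2.resize(b[180:215,125:160],(280,280),interpolation=cv2.INTER_CUBIC)
o[290:570,520:800]=cv2.resize(a[205:240,345:380],(280,280),interpolation=cv2.INTER_CUBIC)
o[325:600,:500]=cv2.resize(a[150:205,160:260],(500,275),interpolation=cv2.INTER_CUBIC)
cv2.imwrite('pics/p1c.png',o)
"
```

```text
t 27.92 p [0.5174 0.1695 0.2038] jaw 40.0 axis [-0.006 -0.003 -1.   ] open 50.1 F [0.  1.1 0.8] T [-0.03 -0.02  0.01] q6 -0.57
top 128 182
##d##d#d####d#ddd#d##ddd#dddddddddddd
#####d#d##dd#dddddddddddddddddddddddd
####ddd##d#dddddddddddddddddddddddddd
#d###d##d#ddddddddddddddddddddddddddd
#d###db#d##dddddddddddddddddddddddddd
dd###d###bddddddddddddddddddddddddddd
d####d##d#ddddddddddddddddddddddddddd
d#####d###ddddddddddddddddddddddddddd
db###d#d##ddddddddddddddddddddddddddd
dd###d##dbddddddddddddddddddddddddddd
d####d####ddddddddddddddddddddddddddd
d##########dddddddddddddddddddddddddd
d###dd#####dddddddddddddddddddddddddd
d####d#####dddddddddddddddddddddddddd
d########b#dddddddddddddddddddddddddd
d########d##ddddddddddddddddddddddddd
d########db##ddddddddddddddddbddddddd
#d######d#####ddddddddddddddddddddddd
d###d###ddb####dddddddddddddddddddddd
d###d#b###b#####dddddddddddddddddd##d
####d##d###b#####dddb###dd#dddd##b#d#
####d###############dd###d##d########
####d####d####d#d##d#################
####d###d###b###################d#d##
####d#####ddd###db#################d#
####d#b####
[... 927 characters left out ...]
ddd
dddddd.....dddddddbbbbbbbbbbbbbd..dddddd
##dbdd....ddddddddbbbbbbbbbbbbd...dddddd
##dddd....ddddddddb#bbbbbbbbbd.....ddddd
##bdddd....ddddddd##bbbbbbbdd......ddddd
##bdddd.....ddddd####bbbbdd........ddddd
##ddbdd.....ddddd#####bbd..........ddddd
##ddbdd......dddd######dd..........ddddd
###dddd.........dddddddd...........ddddd
###bddd............................ddddd
###dddd............................ddddd
###bddd............................ddddd
###dddd............................d##dd
###bddd............................d####
###bddd............................d####
###bdddd...........................d####
###dbdddd..........................d####
###bddddddddddddd..................d####
```

```bash
cat > pods.py <<'E'
import sys
from h import *
def pods(f):
    im=cv2.imread(f);A=cv2.resize(im[170:240,250:362],None,fx=6,fy=6,interpolation=cv2.INTER_CUBIC)
    g=cv2.createCLAHE(3,(4,4)).apply(cv2.cvtColor(A,cv2.COLOR_BGR2GRAY))
    c=cv2.HoughCircles(cv2.GaussianBlur(g,(9,9),2),cv2.HOUGH_GRADIENT,1,60,param1=80,param2=16,minRadius=36,maxRadius=48)
    sc=np.array([.618,-.1295]);y=np.radians(6.6);R=np.array([[np.cos(y),-np.sin(y)],[np.sin(y),np.cos(y)]])
    for x,yy,r in sorted(c[0],key=lambda c:c[0]):
        p=ray("top",x/6+250-.42,yy/6+170-.42,.036);q=R.T@(p[:2]-sc)+[.125,0]
        if abs(q[1])<.11 and -.05<q[0]<.04:print(p[:2],q.round(3),round(float(r),1))
if __name__=="__main__":
    for f in sys.argv[1:]:print(f);pods(f)
E
python3 pods.py pics/v1t_raw.png pics/p1_raw.png pics/r5t_raw.png
python3 -c "
from h import *
for f in('v1t','r5t','p1'):
  b=cv2.imread(f'pics/{f}_raw.png');h=cv2.cvtColor(b,cv2.COLOR_BGR2HSV);m=cv2.inRange(h,(160,40,50),(179,255,255))
  c=max(cv2.findContours(m,0,2)[0],key=cv2.contourArea);r=cv2.minAreaRect(c);print(f,r,ray('top',*r[0],.05))
"
```

```text
pics/v1t_raw.png
[ 0.4892 -0.0946] [0.001 0.049] 41.9
[ 0.4764 -0.1439] [-0.017  0.002] 39.7
[ 0.4715 -0.1916] [-0.028 -0.045] 44.9
[ 0.5043 -0.2389] [-0.001 -0.096] 42.7
pics/p1_raw.png
[ 0.4594 -0.051 ] [-0.024  0.096] 44.0
[ 0.4912 -0.0981] [0.003 0.046] 39.4
[ 0.4775 -0.1474] [-0.017 -0.002] 46.3
[ 0.4705 -0.1921] [-0.029 -0.045] 45.2
[ 0.5053 -0.2409] [ 0.    -0.098] 46.3
pics/r5t_raw.png
[ 0.4932 -0.1   ] [0.004 0.044] 47.4
[ 0.4774 -0.1449] [-0.016  0.001] 41.9
[ 0.4705 -0.1931] [-0.029 -0.046] 36.9
[ 0.5048 -0.2389] [-0.    -0.096] 42.9
v1t ((203.7417755126953, 197.66294860839844), (44.76112747192383, 73.74439239501953), 5.90614128112793) [0.525  0.1528 0.05  ]
r5t ((197.78848266601562, 196.98814392089844), (56.574378967285156, 73.77518463134766), 6.072456359863281) [0.5266 0.1702 0.05  ]
p1 ((197.96942138671875, 197.04815673828125), (56.21791076660156, 73.66484832763672), 5.856013774871826) [0.5265 0.1697 0.05  ]
```

Request:
play_rows(
  targets=[
    {"delta_pos": [-0.01, -0.04, 0], "delta_rot": [0, 0, -0.185], "claw": 40},
    {"delta_pos": [-0.02, -0.08, 0], "delta_rot": [0, 0, -0.185], "claw": 40},
    {"delta_pos": [-0.03, -0.12, -0.02], "delta_rot": [0, 0, -0.185], "claw": 40},
    {"delta_pos": [-0.04, -0.16, -0.04], "delta_rot": [0, 0, -0.185], "claw": 40},
    {"delta_pos": [-0.05, -0.195, -0.06], "delta_rot": [0, 0, -0.185], "claw": 40},
    {"delta_pos": [-0.0574, -0.221, -0.08], "delta_rot": [0, 0, -0.185], "claw": 40},
    {"delta_pos": [-0.0574, -0.221, -0.08], "delta_rot": [0, 0, -0.185], "claw": 40},
    {"delta_pos": [-0.0574, -0.221, -0.08], "delta_rot": [0, 0, -0.185], "claw": 40},
    {"delta_pos": [-0.0574, -0.221, -0.11], "delta_rot": [0, 0, -0.185], "claw": 40},
    {"delta_pos": [-0.0574, -0.221, -0.138], "delta_rot": [0, 0, -0.185], "claw": 40},
    {"delta_pos": [-0.0574, -0.221, -0.138], "delta_rot": [0, 0, -0.185], "claw": 40},
    {"delta_pos": [-0.0574, -0.221, -0.138], "delta_rot": [0, 0, -0.185], "claw": 10},
    {"delta_pos": [-0.0574, -0.221, -0.138], "delta_rot": [0, 0, -0.185], "claw": 6},
    {"delta_pos": [-0.0574, -0.221, -0.138], "delta_rot": [0, 0, -0.185], "claw": 6},
    {"delta_pos": [-0.0574, -0.221, -0.138], "delta_rot": [0, 0, -0.185], "claw": 6},
    {"delta_pos": [-0.0574, -0.221, -0.138], "delta_rot": [0, 0, -0.185], "claw": 6},
  ],
)

```text
time: 29.35
eef_pos: [0.4611, -0.0476, 0.0675]
tcp_rot: [0.47, 0.53, -0.469, 0.528]
contact_force: [-0.8, 0.4, 2.3]
opening: 0.141
```

```bash
python3 -c "
from h import *
st()
b=shot('top','p2');a=shot('scene','p2s')
asc('top',b,130,182,162,212)
asc('old',cv2.imread('pics/t0_raw.png'),130,182,162,212)
"
```

```text
t 29.35 p [ 0.4611 -0.0476  0.0675] jaw 6.8 axis [-0.002  0.003 -1.   ] open 12.0 F [-0.8  0.4  2.3] T [ 0.13 -0.05 -0.02] q6 -0.44
top 130 182
d#ddd#dddd#d#ddddddddd.d########
d#dd##d#ddddddddd.......d#######
#dd#ddddddd.............dddd####
ddddd...................ddddd###
........................ddddd###
........................ddddd###
.........................dddd###
.........................ddddd##
.........................ddddd##
..........d...dddddd.....ddddd##
......bbbdbd..ddddddd....ddddd##
d....bbbbbbbddddddddd....ddddd##
d...bbbbbbbbbb###ddddd....dddd##
d..bbbbbbbbbbbb##ddddd....dddd##
#bbbbbbbbbbbbbbb#dddddd...ddddd#
bbbbbbbbbbbbbbbb#dddddd...ddddd#
bbbbbbbbbbbbbbbbbbdddd....ddddd#
#bbbbbbbbbbbbbbdddddd......dddd#
#dbbbbbbbbbbbdddddd........dddd#
#d.dbbbbbbbdbddddd.........ddddd
##..bbbbbbbd...............ddddd
##...bbbddd................ddddd
#d.........................ddddd
dd..........................dddd
dd.........................ddddd
d#d.....................dddd####
ddd................dddddd####d##
ddd..........dddddd#####d###d###
ddd....ddddddd###d##d#dd#ddddddd
[... 335 characters left out ...]
ddddd##
........bbbbbbdddddddddd.ddddd##
......bbbbbbbbbddddddddddddddd##
d...bbbbbbbbbbbddddddddddddddd##
d..bbbbbbbbbbbbbdddddddddddddd##
d..bbbbbbbbbbbbbddddddddddddddd#
#...bbbbbbbbbbbbbdddddddddddddd#
#...dbbbbbbbbbbbbbdddd....ddddd#
#....bbbbbbbbbbbbdddd.....ddddd#
#....bbbbbbbbbbbdddd.......dddd#
#d....bbbbbbdddd...........dddd#
#d.....bbddd...............ddddd
##.........................ddddd
##.........................ddddd
#d.........................ddddd
dd.........................ddddd
dd.........................ddddd
ddd.....................ddddd###
d#d................dddddd###dd##
#dd..........ddddddd######dddddd
d#d....ddddddd#d###ddd##dddddddd
dddddddd##d#####dddddddddddd#ddd
```

Request:
play_rows(
  targets=[
    {"delta_pos": [0, 0, 0.02], "delta_rot": [0, 0, 0], "claw": 6},
    {"delta_pos": [0, 0, 0.05], "delta_rot": [0, 0, 0], "claw": 6},
    {"delta_pos": [0, 0, 0.08], "delta_rot": [0, 0, 0], "claw": 6},
    {"delta_pos": [0.003, 0.03, 0.08], "delta_rot": [0, 0, 0], "claw": 6},
    {"delta_pos": [0.005, 0.07, 0.08], "delta_rot": [0, 0, 0], "claw": 6},
    {"delta_pos": [0.008, 0.11, 0.08], "delta_rot": [0, 0, 0], "claw": 6},
    {"delta_pos": [0.011, 0.15, 0.08], "delta_rot": [0, 0, 0], "claw": 6},
    {"delta_pos": [0.013, 0.19, 0.08], "delta_rot": [0, 0, 0], "claw": 6},
    {"delta_pos": [0.015, 0.23, 0.08], "delta_rot": [0, 0, 0], "claw": 6},
    {"delta_pos": [0.015, 0.253, 0.08], "delta_rot": [0, 0, 0], "claw": 6},
    {"delta_pos": [0.015, 0.253, 0.08], "delta_rot": [0, 0, 0], "claw": 6},
    {"delta_pos": [0.015, 0.253, 0.08], "delta_rot": [0, 0, 0], "claw": 6},
  ],
)

```text
time: 30.45
eef_pos: [0.4757, 0.2062, 0.1473]
tcp_rot: [0.469, 0.531, -0.469, 0.528]
contact_force: [-0.1, -0.5, -0.5]
opening: 0.139
```

```bash
python3 -c "
from h import *
st()
b=shot('top','p3');a=shot('scene','p3s')
print(tri((137,196.3),(372,217)),tri((136,196.3),(373,216)),'old',tri((139,196),(369.1,219.5)))
asc('s',a,345,205,385,240);asc('old',cv2.imread('pics/s0_raw.png'),345,205,385,240)
cv2.imwrite('pics/p3c.png',np.hstack([cv2.resize(b[150:240,120:250],(520,360),interpolation=cv2.INTER_CUBIC),cv2.resize(a[205:240,345:380],(280,360),interpolation=cv2.INTER_CUBIC)]))
"
```

```text
t 30.45 p [0.4757 0.2062 0.1473] jaw 7.0 axis [-0.002  0.002 -1.   ] open 11.9 F [-0.1 -0.5 -0.5] T [ 0.01  0.03 -0.  ] q6 0.09
[0.52232621 0.33219211 0.102036  ] [0.52202566 0.33314357 0.10745994] old [0.52402381 0.32947673 0.09000928]
s 345 205
dddddddddddddddddddddddddddddddddddddddd
dddddddddddddddddddddddddddddddddddddddd
dddddddddddddddddddddddddddddddddddddddd
dddddddddddddddddddddddddddddddddddddddd
dddddddddddddddddddddddddddddddddddddddd
dddddddddddddddddddddddddddddddddddddddd
dddddddddddddddddddddddddddddddddddddddd
dddddddddddddddddddddddddddddddddddddddd
dddddddd.ddddddddddddddddddbbddddddddddd
dddddd.............dddddbbbbbbdddddddddd
dddddd..............ddbbbbbbbbbddddddddd
dddddd..............dbbbbbbbbbbbdddddddd
dddddd..............bbbbbbbbbbbbdddddddd
dddddd.............dbbbbbbbbbbbbbddddddd
dddddd............dbbbbbbbbbbbbbbddddddd
dddddd...........dbbbbbbbbbbbbbbbbdddddd
dddddd..........ddbbbbbbbbbbbbbbbddddddd
dddddd........ddddbbbbbbbbbbbbbbbddddddd
dddbdd.....dddddddbbbbbbbbbbbbbd..dddddd
##dddd....dddddddddbbbbbbbbbbbd...dddddd
###dddd...ddddddddb#bbbbbbbbbd...
[... 1328 characters left out ...]
ddd
#ddbddd......ddddbbbbbbbbbbbbb....dddddd
##ddddddd.dddddddbbbbbbbbbbbbd....dddddd
##bddddddddddddddbbbbbbbbbbbbd....dddddd
##bddddddddddddddbbbbbbbbbbbd......ddddd
##bbdddddddddddddbbbbbbbbbdd.......ddddd
###dbdddddddddddd##bbbbbbd.........ddddd
###bddd..dddddddd##bbbddd..........ddddd
###dddd..ddddddddddddddd...........ddddd
##bbddd............................ddddd
###dddd............................ddddd
###dddd............................ddddd
###bddd............................d###d
###bddd............................d####
###bddd............................d####
###bdddd...........................d####
###dddddd..........................d####
###ddddddddddddddd.................d####
```

Request:
play_rows(
  targets=[
    {"delta_pos": [0, 0, -0.035], "delta_rot": [0, 0, 0], "claw": 6},
    {"delta_pos": [0, 0, -0.065], "delta_rot": [0, 0, 0], "claw": 6},
    {"delta_pos": [0, 0, -0.084], "delta_rot": [0, 0, 0], "claw": 6},
    {"delta_pos": [0, 0, -0.085], "delta_rot": [0, 0, 0], "claw": 6},
    {"delta_pos": [0, 0, -0.085], "delta_rot": [0, 0, 0], "claw": 6},
    {"delta_pos": [0, 0, -0.085], "delta_rot": [0, 0, 0], "claw": 28},
    {"delta_pos": [0, 0, -0.085], "delta_rot": [0, 0, 0], "claw": 28},
    {"delta_pos": [0, 0, -0.085], "delta_rot": [0, 0, 0], "claw": 28},
    {"delta_pos": [0, 0, -0.045], "delta_rot": [0, 0, 0], "claw": 28},
    {"delta_pos": [0, 0, -0.01], "delta_rot": [0, 0, 0], "claw": 40},
    {"delta_pos": [0.002, -0.04, 0], "delta_rot": [0, 0, 0], "claw": 40},
    {"delta_pos": [0.004, -0.08, 0], "delta_rot": [0, 0, 0], "claw": 40},
    {"delta_pos": [0.006, -0.12, 0], "delta_rot": [0, 0, 0], "claw": 40},
    {"delta_pos": [0.008, -0.16, 0], "delta_rot": [0, 0, 0], "claw": 40},
    {"delta_pos": [0.01, -0.2, 0], "delta_rot": [0, 0, 0], "claw": 40},
    {"delta_pos": [0.012, -0.24, 0], "delta_rot": [0, 0, 0], "claw": 40},
    {"delta_pos": [0.014, -0.28, -0.01], "delta_rot": [0, 0, 0], "claw": 40},
    {"delta_pos": [0.0145, -0.302, -0.02], "delta_rot": [0, 0, 0], "claw": 40},
    {"delta_pos": [0.0145, -0.302, -0.02], "delta_rot": [0, 0, 0], "claw": 40},
    {"delta_pos": [0.0145, -0.302, -0.02], "delta_rot": [0, 0, 0], "claw": 40},
  ],
)

```text
time: 32.22
eef_pos: [0.4902, -0.0983, 0.1273]
tcp_rot: [0.47, 0.529, -0.47, 0.527]
contact_force: [-0.1, -0.5, -0.3]
opening: 0.466
```

```bash
cat > look.py <<'E'
import sys
from h import *
st();b=shot("top",sys.argv[1]);a=shot("scene",sys.argv[1]+"s")
h=cv2.cvtColor(b,cv2.COLOR_BGR2HSV)
m=cv2.inRange(h,(160,40,50),(179,255,255));m[:, :150]=0
c=max(cv2.findContours(m,0,2)[0],key=cv2.contourArea);r=cv2.minAreaRect(c);print("cont",np.round(r[0],1),np.round(r[1],1),round(r[2],1),ray("top",*r[0],.05))
# non-pink blobs within container
x,y,w,hh=cv2.boundingRect(c);f=np.zeros_like(m);cv2.drawContours(f,[cv2.convexHull(c)],0,255,-1)
n=cv2.morphologyEx(cv2.bitwise_and(f,255-m),cv2.MORPH_OPEN,np.ones((3,3)))
N,_,S,C=cv2.connectedComponentsWithStats(n)
for i in range(1,N):
    if S[i,4]>20:print("blob",S[i].tolist(),ray("top",*C[i],.03))
from pods import pods
try:pods(f"pics/{sys.argv[1]}_raw.png")
except Exception as e:print(e)
E
python3 look.py q1
```

```text
t 32.22 p [ 0.4902 -0.0983  0.1273] jaw 6.6 axis [-0.003  0.003 -1.   ] open 39.8 F [-0.1 -0.5 -0.3] T [ 0.04 -0.01 -0.03] q6 -0.52
cont [197.8 197. ] [56.8 73.7] 5.9 [0.5265 0.1701 0.05  ]
blob [182, 170, 45, 58, 1698] [0.5129 0.1585 0.03  ]
blob [169, 186, 5, 17, 62] [0.5343 0.2528 0.03  ]
```

Request:
play_rows(
  targets=[
    {"delta_pos": [0, 0.0015, -0.03], "delta_rot": [0, 0, 0], "claw": 40},
    {"delta_pos": [0, 0.0015, -0.06], "delta_rot": [0, 0, 0], "claw": 40},
    {"delta_pos": [0, 0.0015, -0.061], "delta_rot": [0, 0, 0], "claw": 40},
    {"delta_pos": [0, 0.0015, -0.061], "delta_rot": [0, 0, 0], "claw": 10},
    {"delta_pos": [0, 0.0015, -0.061], "delta_rot": [0, 0, 0], "claw": 6},
    {"delta_pos": [0, 0.0015, -0.061], "delta_rot": [0, 0, 0], "claw": 6},
    {"delta_pos": [0, 0.0015, -0.061], "delta_rot": [0, 0, 0], "claw": 6},
    {"delta_pos": [0, 0.0015, -0.061], "delta_rot": [0, 0, 0], "claw": 6},
    {"delta_pos": [0, 0, -0.03], "delta_rot": [0, 0, 0], "claw": 6},
    {"delta_pos": [0, 0, 0.01], "delta_rot": [0, 0, 0], "claw": 6},
    {"delta_pos": [0.002, 0.02, 0.02], "delta_rot": [0, 0, 0], "claw": 6},
    {"delta_pos": [0.008, 0.06, 0.02], "delta_rot": [0, 0, 0], "claw": 6},
    {"delta_pos": [0.014, 0.1, 0.02], "delta_rot": [0, 0, 0], "claw": 6},
    {"delta_pos": [0.02, 0.14, 0.02], "delta_rot": [0, 0, 0], "claw": 6},
    {"delta_pos": [0.026, 0.18, 0.02], "delta_rot": [0, 0, 0], "claw": 6},
    {"delta_pos": [0.032, 0.22, 0.02], "delta_rot": [0, 0, 0], "claw": 6},
    {"delta_pos": [0.037, 0.26, 0.02], "delta_rot": [0, 0, 0], "claw": 6},
    {"delta_pos": [0.0415, 0.299, 0.02], "delta_rot": [0, 0, 0], "claw": 6},
    {"delta_pos": [0.0415, 0.299, 0.02], "delta_rot": [0, 0, 0], "claw": 6},
    {"delta_pos": [0.0415, 0.299, 0.02], "delta_rot": [0, 0, 0], "claw": 6},
  ],
)

```text
time: 33.98
eef_pos: [0.532, 0.2042, 0.1483]
tcp_rot: [0.469, 0.531, -0.468, 0.529]
contact_force: [0.5, 0.3, -0.6]
opening: 0.145
```

```bash
python3 -c "
from h import *
st()"
```

```text
t 33.98 p [0.532  0.2042 0.1483] jaw 7.0 axis [-0.001  0.002 -1.   ] open 12.4 F [ 0.5  0.3 -0.6] T [ 0.06 -0.02 -0.02] q6 0.06
```

Request:
play_rows(
  targets=[
    {"delta_pos": [0, -0.002, -0.035], "delta_rot": [0, 0, 0], "claw": 6},
    {"delta_pos": [0, -0.002, -0.065], "delta_rot": [0, 0, 0], "claw": 6},
    {"delta_pos": [0, -0.002, -0.085], "delta_rot": [0, 0, 0], "claw": 6},
    {"delta_pos": [0, -0.002, -0.086], "delta_rot": [0, 0, 0], "claw": 6},
    {"delta_pos": [0, -0.002, -0.086], "delta_rot": [0, 0, 0], "claw": 6},
    {"delta_pos": [0, -0.002, -0.086], "delta_rot": [0, 0, 0], "claw": 28},
    {"delta_pos": [0, -0.002, -0.086], "delta_rot": [0, 0, 0], "claw": 28},
    {"delta_pos": [0, -0.002, -0.086], "delta_rot": [0, 0, 0], "claw": 28},
    {"delta_pos": [0, -0.002, -0.045], "delta_rot": [0, 0, 0], "claw": 28},
    {"delta_pos": [0, -0.002, -0.01], "delta_rot": [0, 0, 0], "claw": 40},
    {"delta_pos": [-0.006, -0.04, 0], "delta_rot": [0, 0, 0], "claw": 40},
    {"delta_pos": [-0.012, -0.08, 0], "delta_rot": [0, 0, 0], "claw": 40},
    {"delta_pos": [-0.018, -0.12, 0], "delta_rot": [0, 0, 0], "claw": 40},
    {"delta_pos": [-0.024, -0.16, 0], "delta_rot": [0, 0, 0], "claw": 40},
    {"delta_pos": [-0.03, -0.2, 0], "delta_rot": [0, 0, 0], "claw": 40},
    {"delta_pos": [-0.036, -0.24, 0], "delta_rot": [0, 0, 0], "claw": 40},
    {"delta_pos": [-0.044, -0.28, -0.01], "delta_rot": [0, 0, 0], "claw": 40},
    {"delta_pos": [-0.05, -0.32, -0.02], "delta_rot": [0, 0, 0], "claw": 40},
    {"delta_pos": [-0.055, -0.346, -0.02], "delta_rot": [0, 0, 0], "claw": 40},
    {"delta_pos": [-0.055, -0.346, -0.02], "delta_rot": [0, 0, 0], "claw": 40},
  ],
)

```text
time: 35.65
eef_pos: [0.4766, -0.1463, 0.1292]
tcp_rot: [0.47, 0.528, -0.47, 0.529]
contact_force: [0.3, 0.4, 0.2]
opening: 0.472
```

```bash
cat > look2.py <<'E'
import sys
from h import *
st();b=shot("top",sys.argv[1]);a=shot("scene",sys.argv[1]+"s")
for n,im,(x0,y0,x1,y1) in(("top",b,(165,155,232,240)),("scene",a,(265,172,350,262))):
    h=cv2.cvtColor(im,cv2.COLOR_BGR2HSV)[y0:y1:2,x0:x1]
    print(n,x0,y0);print("\n".join("".join("p" if (k[0]>150 and k[1]>70) else ("o" if k[2]>120 else ("#" if k[2]<70 else "-")) for k in r) for r in h))
E
python3 look2.py q2
```

```text
t 35.65 p [ 0.4766 -0.1463  0.1292] jaw 6.7 axis [ 0.001  0.    -1.   ] open 40.3 F [0.3 0.4 0.2] T [ 0.04  0.01 -0.03] q6 -0.62
top 165 155
-------------------------------------------------------------------
--------ooppooooooo------------------------------------------------
-------oooooooooooooopppppppppppoooo-------------------------------
-------ooooppppppppoooooooooooooooooooooopppppppppppppoo-----------
-------poopppppppppppppppppppppppppppppooooooooooooooooooooppop####
------opoopppppppppppooooooooooooopppppppppppppppppppppppppooop####
------opoopppppppppppoooooooooooooooooooooooooooooopoppppppooop####
------oooopppppppppppoooooooooooooooooooooooooooooooooooooooopp####
------pooppppppppppppoooooooooooooooooooooooooooooooooooooooopp####
------pooppppppppppppoooooooooooooooooooooooooooooooooooooooop-####
-----opoopppppppppppooooooooooooooooooooooooooooooooooooooooop#####
-----oooopppppppppppooooooooooooooooooooooooooooooooooooooooop#####
-----oooopppppppppppoooooooooooooooooooooooooooooooooooooooopp#####
-----pooppppppppppppoooooooooooooooooooooooooooooooooooooooop-#####
###-opo
[... 5148 characters left out ...]
-----------o
------ppppppoooooooooooopppppppoooooooooooooooooooopppppppppppppppooooooo------------
o---------ooooooooooooooooooopppppppoooooooooooooooppppppppppppoppooooooooooooooooooo
ooooooooooooooooooooooooooooooooppppppppppooooooooppppppppppppoppoooooooooooooooooooo
oooooooooooooooooooooooooooooooooopppppppppppppooopppppppppppooppoooooooooooooooooooo
oooooooooooooooooooooooooooooooooooopppppppppppppppppopppppppoppooooooooooooooooooooo
oooooooooooooooooooooooooooooooooooooopppppppppppppppppppppooopoooooooooooooooooooooo
oooooooooooooooooooooooooooooooooooooooppppppppppppppppppppppppoooooooooooooooooooooo
ooooooooooooooooooooooooooooooooooooooo------ppppppppppppppoooooooooooooooooooooooooo
```

Request:
play_rows(
  targets=[
    {"delta_pos": [0, 0.001, -0.03], "delta_rot": [0, 0, 0], "claw": 40},
    {"delta_pos": [0, 0.001, -0.06], "delta_rot": [0, 0, 0], "claw": 40},
    {"delta_pos": [0, 0.001, -0.0625], "delta_rot": [0, 0, 0], "claw": 40},
    {"delta_pos": [0, 0.001, -0.0625], "delta_rot": [0, 0, 0], "claw": 10},
    {"delta_pos": [0, 0.001, -0.0625], "delta_rot": [0, 0, 0], "claw": 6},
    {"delta_pos": [0, 0.001, -0.0625], "delta_rot": [0, 0, 0], "claw": 6},
    {"delta_pos": [0, 0.001, -0.0625], "delta_rot": [0, 0, 0], "claw": 6},
    {"delta_pos": [0, 0.001, -0.0625], "delta_rot": [0, 0, 0], "claw": 6},
    {"delta_pos": [0, 0, -0.03], "delta_rot": [0, 0, 0], "claw": 6},
    {"delta_pos": [0, 0, 0.01], "delta_rot": [0, 0, 0], "claw": 6},
    {"delta_pos": [0, 0.02, 0.02], "delta_rot": [0, 0, 0], "claw": 6},
    {"delta_pos": [0, 0.06, 0.02], "delta_rot": [0, 0, 0], "claw": 6},
    {"delta_pos": [0, 0.1, 0.02], "delta_rot": [0, 0, 0], "claw": 6},
    {"delta_pos": [-0.002, 0.14, 0.02], "delta_rot": [0, 0, 0], "claw": 6},
    {"delta_pos": [-0.003, 0.18, 0.02], "delta_rot": [0, 0, 0], "claw": 6},
    {"delta_pos": [-0.005, 0.22, 0.02], "delta_rot": [0, 0, 0], "claw": 6},
    {"delta_pos": [-0.006, 0.26, 0.02], "delta_rot": [0, 0, 0], "claw": 6},
    {"delta_pos": [-0.006, 0.288, 0.02], "delta_rot": [0, 0, 0], "claw": 6},
    {"delta_pos": [-0.006, 0.288, 0.02], "delta_rot": [0, 0, 0], "claw": 6},
    {"delta_pos": [-0.006, 0.288, 0.02], "delta_rot": [0, 0, 0], "claw": 6},
  ],
)

```text
time: 37.42
eef_pos: [0.4711, 0.1464, 0.1499]
tcp_rot: [0.469, 0.53, -0.467, 0.53]
contact_force: [-0.4, -0.5, 0.1]
opening: 0.144
```

```bash
python3 -c "
from h import *
st()"
```

```text
t 37.42 p [0.4711 0.1464 0.1499] jaw 7.1 axis [ 0.002  0.002 -1.   ] open 12.3 F [-0.4 -0.5  0.1] T [-0.06 -0.03  0.  ] q6 -0.03
```

Request:
play_rows(
  targets=[
    {"delta_pos": [0, -0.004, -0.035], "delta_rot": [0, 0, 0], "claw": 6},
    {"delta_pos": [0, -0.004, -0.065], "delta_rot": [0, 0, 0], "claw": 6},
    {"delta_pos": [0, -0.004, -0.085], "delta_rot": [0, 0, 0], "claw": 6},
    {"delta_pos": [0, -0.004, -0.088], "delta_rot": [0, 0, 0], "claw": 6},
    {"delta_pos": [0, -0.004, -0.088], "delta_rot": [0, 0, 0], "claw": 6},
    {"delta_pos": [0, -0.004, -0.088], "delta_rot": [0, 0, 0], "claw": 28},
    {"delta_pos": [0, -0.004, -0.088], "delta_rot": [0, 0, 0], "claw": 28},
    {"delta_pos": [0, -0.004, -0.088], "delta_rot": [0, 0, 0], "claw": 28},
    {"delta_pos": [0, -0.004, -0.045], "delta_rot": [0, 0, 0], "claw": 28},
    {"delta_pos": [0, -0.004, -0.01], "delta_rot": [0, 0, 0], "claw": 40},
    {"delta_pos": [0, -0.04, 0], "delta_rot": [0, 0, 0], "claw": 40},
    {"delta_pos": [0, -0.08, 0], "delta_rot": [0, 0, 0], "claw": 40},
    {"delta_pos": [0, -0.12, 0], "delta_rot": [0, 0, 0], "claw": 40},
    {"delta_pos": [0, -0.16, 0], "delta_rot": [0, 0, 0], "claw": 40},
    {"delta_pos": [0, -0.2, 0], "delta_rot": [0, 0, 0], "claw": 40},
    {"delta_pos": [0, -0.24, 0], "delta_rot": [0, 0, 0], "claw": 40},
    {"delta_pos": [0, -0.28, -0.01], "delta_rot": [0, 0, 0], "claw": 40},
    {"delta_pos": [0, -0.32, -0.02], "delta_rot": [0, 0, 0], "claw": 40},
    {"delta_pos": [0, -0.337, -0.02], "delta_rot": [0, 0, 0], "claw": 40},
    {"delta_pos": [0, -0.337, -0.02], "delta_rot": [0, 0, 0], "claw": 40},
  ],
)

```text
time: 39.08
eef_pos: [0.4712, -0.1944, 0.1307]
tcp_rot: [0.47, 0.528, -0.469, 0.53]
contact_force: [0.0, -0.1, 0.1]
opening: 0.468
```

```bash
python3 -c "
from h import *
st()"
```

```text
t 39.08 p [ 0.4712 -0.1944  0.1307] jaw 6.8 axis [ 0.003 -0.    -1.   ] open 40.0 F [ 0.  -0.1  0.1] T [ 0.01  0.01 -0.03] q6 -0.71
```

Request:
play_rows(
  targets=[
    {"delta_pos": [0, 0.001, -0.03], "delta_rot": [0, 0, 0], "claw": 40},
    {"delta_pos": [0, 0.001, -0.06], "delta_rot": [0, 0, 0], "claw": 40},
    {"delta_pos": [0, 0.001, -0.064], "delta_rot": [0, 0, 0], "claw": 40},
    {"delta_pos": [0, 0.001, -0.064], "delta_rot": [0, 0, 0], "claw": 10},
    {"delta_pos": [0, 0.001, -0.064], "delta_rot": [0, 0, 0], "claw": 6},
    {"delta_pos": [0, 0.001, -0.064], "delta_rot": [0, 0, 0], "claw": 6},
    {"delta_pos": [0, 0.001, -0.064], "delta_rot": [0, 0, 0], "claw": 6},
    {"delta_pos": [0, 0, -0.03], "delta_rot": [0, 0, 0], "claw": 6},
    {"delta_pos": [0, 0, 0.01], "delta_rot": [0, 0, 0], "claw": 6},
    {"delta_pos": [0.002, 0.02, 0.02], "delta_rot": [0, 0, 0], "claw": 6},
    {"delta_pos": [0.008, 0.06, 0.02], "delta_rot": [0, 0, 0], "claw": 6},
    {"delta_pos": [0.016, 0.1, 0.02], "delta_rot": [0, 0, 0], "claw": 6},
    {"delta_pos": [0.022, 0.14, 0.02], "delta_rot": [0, 0, 0], "claw": 6},
    {"delta_pos": [0.03, 0.18, 0.02], "delta_rot": [0, 0, 0], "claw": 6},
    {"delta_pos": [0.037, 0.22, 0.02], "delta_rot": [0, 0, 0], "claw": 6},
    {"delta_pos": [0.044, 0.26, 0.02], "delta_rot": [0, 0, 0], "claw": 6},
    {"delta_pos": [0.05, 0.3, 0.02], "delta_rot": [0, 0, 0], "claw": 6},
    {"delta_pos": [0.055, 0.33, 0.02], "delta_rot": [0, 0, 0], "claw": 6},
    {"delta_pos": [0.055, 0.33, 0.02], "delta_rot": [0, 0, 0], "claw": 6},
    {"delta_pos": [0.055, 0.33, 0.02], "delta_rot": [0, 0, 0], "claw": 6},
  ],
)

```text
time: 40.75
eef_pos: [0.5265, 0.1374, 0.1519]
tcp_rot: [0.47, 0.528, -0.467, 0.531]
contact_force: [-0.1, -0.4, -0.5]
opening: 0.146
```

```bash
python3 -c "
from h import *
st()"
```

```text
t 40.75 p [0.5265 0.1374 0.1519] jaw 7.0 axis [ 0.005 -0.    -1.   ] open 12.5 F [-0.1 -0.4 -0.5] T [-0.02  0.   -0.01] q6 -0.05
```

Request:
play_rows(
  targets=[
    {"delta_pos": [0, 0, -0.035], "delta_rot": [0, 0, 0], "claw": 6},
    {"delta_pos": [0, 0, -0.068], "delta_rot": [0, 0, 0], "claw": 6},
    {"delta_pos": [0, 0, -0.089], "delta_rot": [0, 0, 0], "claw": 6},
    {"delta_pos": [0, 0, -0.09], "delta_rot": [0, 0, 0], "claw": 6},
    {"delta_pos": [0, 0, -0.09], "delta_rot": [0, 0, 0], "claw": 28},
    {"delta_pos": [0, 0, -0.09], "delta_rot": [0, 0, 0], "claw": 28},
    {"delta_pos": [0, 0, -0.09], "delta_rot": [0, 0, 0], "claw": 28},
    {"delta_pos": [0, 0, -0.05], "delta_rot": [0, 0, 0], "claw": 28},
    {"delta_pos": [0, 0, -0.01], "delta_rot": [0, 0, 0], "claw": 40},
    {"delta_pos": [-0.002, -0.04, 0], "delta_rot": [0, 0, 0], "claw": 40},
    {"delta_pos": [-0.004, -0.08, 0], "delta_rot": [0, 0, 0], "claw": 40},
    {"delta_pos": [-0.006, -0.12, 0], "delta_rot": [0, 0, 0], "claw": 40},
    {"delta_pos": [-0.009, -0.16, 0], "delta_rot": [0, 0, 0], "claw": 40},
    {"delta_pos": [-0.011, -0.2, 0], "delta_rot": [0, 0, 0], "claw": 40},
    {"delta_pos": [-0.014, -0.24, 0], "delta_rot": [0, 0, 0], "claw": 40},
    {"delta_pos": [-0.016, -0.28, 0], "delta_rot": [0, 0, 0], "claw": 40},
    {"delta_pos": [-0.019, -0.32, 0], "delta_rot": [0, 0, 0], "claw": 40},
    {"delta_pos": [-0.021, -0.36, -0.01], "delta_rot": [0, 0, 0], "claw": 40},
    {"delta_pos": [-0.022, -0.376, -0.02], "delta_rot": [0, 0, 0], "claw": 40},
    {"delta_pos": [-0.022, -0.376, -0.02], "delta_rot": [0, 0, 0], "claw": 40},
  ],
)

```text
time: 42.42
eef_pos: [0.5038, -0.2425, 0.1321]
tcp_rot: [0.471, 0.527, -0.469, 0.53]
contact_force: [-0.8, 0.1, -0.4]
opening: 0.468
```

```bash
python3 look2.py q4 | head -46
```

```text
t 42.42 p [ 0.5038 -0.2425  0.1321] jaw 6.8 axis [ 0.006 -0.001 -1.   ] open 40.0 F [-0.8  0.1 -0.4] T [ 0.07 -0.01  0.01] q6 -0.75
top 165 155
-------------------------------------------------------------------
--------ooppooooo--------------------------------------------------
-------oooooooooooooopppppppppppoooo-------------------------------
-------ooooppppppppoooooooooooooooooooooppppppppppppp-oo-----------
-------poopppppppppppppppppppppppppppppoooooooooooooooooooopooo####
-------poopppppppppppooooooooooooopppppppppppppppppppppppppooop####
------opoopppppppppppooooooooooooooooooooooooooooooooppppppooop####
------oooopppppppppppoooooooooooooooooooooooooooooooooooooooopp####
------pooppppppppppppoooooooooooooooooooooooooooooooooooooooop-####
-----opooppppppppppppoooooooooooooooooooooooooooooooooooooooop#####
-----opoopppppppppppooooooooooooooooooooooooooooooooooooooooop#####
-----oooopppppppppppooooooooooooooooooooooooooooooooooooooooop#####
-----oooopppppppppppoooooooooooooooooooooooooooooooooooooooopp#####
-----pooppppppppppppoooooooooooooooooooooooooooooooooooooooopp#####
###-
[... 1281 characters left out ...]
#####-
ooooppppppppppppooooooooooooooooooooooooooooooooooopoooop#########-
ooooppppppppppppoooooooooooooooooooooooooooooooooooooooop########--
oooopppppppppppppppppppppppppppooooooooooooooooooooooooop########--
oooooooooooopppppppppppppppppppppppppppppppppppppppppoopp########--
oooooooooooooooooooooooooooooooppppppppppppppppppppppoop-########--
--------------ooooooooooooooooooooooooooooooooooooopooop-----------
----------------------------------oooooooooppppooooooooo-----------
------------------------------------------------------o------------
-------------------------------------------------------------------
-------------------------------------------------------------------
scene 265 172
```

Request:
play_rows(
  targets=[
    {"delta_pos": [0.001, 0.002, -0.03], "delta_rot": [0, 0, 0], "claw": 40},
    {"delta_pos": [0.001, 0.002, -0.06], "delta_rot": [0, 0, 0], "claw": 40},
    {"delta_pos": [0.001, 0.002, -0.065], "delta_rot": [0, 0, 0], "claw": 40},
    {"delta_pos": [0.001, 0.002, -0.065], "delta_rot": [0, 0, 0], "claw": 10},
    {"delta_pos": [0.001, 0.002, -0.065], "delta_rot": [0, 0, 0], "claw": 6},
    {"delta_pos": [0.001, 0.002, -0.065], "delta_rot": [0, 0, 0], "claw": 6},
    {"delta_pos": [0.001, 0.002, -0.065], "delta_rot": [0, 0, 0], "claw": 6},
    {"delta_pos": [0, 0, -0.03], "delta_rot": [0, 0, 0], "claw": 6},
    {"delta_pos": [0, 0, 0.01], "delta_rot": [0, 0, 0], "claw": 6},
    {"delta_pos": [0.004, 0.04, 0.02], "delta_rot": [0, 0, 0], "claw": 6},
    {"delta_pos": [0.012, 0.08, 0.02], "delta_rot": [0, 0, 0], "claw": 6},
    {"delta_pos": [0.02, 0.12, 0.02], "delta_rot": [0, 0, 0], "claw": 6},
    {"delta_pos": [0.028, 0.16, 0.02], "delta_rot": [0, 0, 0], "claw": 6},
    {"delta_pos": [0.036, 0.2, 0.02], "delta_rot": [0, 0, 0], "claw": 6},
    {"delta_pos": [0.044, 0.24, 0.02], "delta_rot": [0, 0, 0], "claw": 6},
    {"delta_pos": [0.052, 0.28, 0.02], "delta_rot": [0, 0, 0], "claw": 6},
    {"delta_pos": [0.06, 0.32, 0.02], "delta_rot": [0, 0, 0], "claw": 6},
    {"delta_pos": [0.068, 0.36, 0.02], "delta_rot": [0, 0, 0], "claw": 6},
    {"delta_pos": [0.076, 0.4, 0.02], "delta_rot": [0, 0, 0], "claw": 6},
    {"delta_pos": [0.081, 0.406, 0.02], "delta_rot": [0, 0, 0], "claw": 6},
  ],
)

```text
time: 44.18
eef_pos: [0.5859, 0.1725, 0.1545]
tcp_rot: [0.47, 0.529, -0.465, 0.532]
contact_force: [-0.1, -0.4, -0.2]
opening: 0.142
```

```bash
python3 -c "
from h import *
st()"
```

```text
t 44.18 p [0.5859 0.1725 0.1545] jaw 7.2 axis [ 0.009  0.003 -1.   ] open 12.1 F [-0.1 -0.4 -0.2] T [-0.03 -0.01  0.01] q6 -0.01
```

Request:
play_rows(
  targets=[
    {"delta_pos": [0, -0.003, -0.035], "delta_rot": [0, 0, 0], "claw": 6},
    {"delta_pos": [0, -0.003, -0.068], "delta_rot": [0, 0, 0], "claw": 6},
    {"delta_pos": [0, -0.003, -0.091], "delta_rot": [0, 0, 0], "claw": 6},
    {"delta_pos": [0, -0.003, -0.0925], "delta_rot": [0, 0, 0], "claw": 6},
    {"delta_pos": [0, -0.003, -0.0925], "delta_rot": [0, 0, 0], "claw": 28},
    {"delta_pos": [0, -0.003, -0.0925], "delta_rot": [0, 0, 0], "claw": 28},
    {"delta_pos": [0, -0.003, -0.0925], "delta_rot": [0, 0, 0], "claw": 28},
    {"delta_pos": [0, -0.003, -0.052], "delta_rot": [0, 0, 0], "claw": 28},
    {"delta_pos": [0, -0.003, -0.012], "delta_rot": [0, 0, 0], "claw": 60},
    {"delta_pos": [-0.01, 0.02, 0.02], "delta_rot": [0, 0, -0.318], "claw": 60},
    {"delta_pos": [-0.025, 0.06, 0.03], "delta_rot": [0, 0, -0.318], "claw": 60},
    {"delta_pos": [-0.04, 0.1, 0.03], "delta_rot": [0, 0, -0.318], "claw": 60},
    {"delta_pos": [-0.055, 0.14, 0.03], "delta_rot": [0, 0, -0.318], "claw": 60},
    {"delta_pos": [-0.0594, 0.156, 0.03], "delta_rot": [0, 0, -0.318], "claw": 60},
    {"delta_pos": [-0.0594, 0.156, 0.03], "delta_rot": [0, 0, -0.318], "claw": 60},
    {"delta_pos": [-0.0594, 0.156, 0.03], "delta_rot": [0, 0, -0.318], "claw": 60},
    {"delta_pos": [-0.0594, 0.156, 0.03], "delta_rot": [0, 0, -0.318], "claw": 60},
    {"delta_pos": [-0.0594, 0.156, 0.03], "delta_rot": [0, 0, -0.318], "claw": 60},
    {"delta_pos": [-0.0594, 0.156, 0.03], "delta_rot": [0, 0, -0.318], "claw": 60},
  ],
)

```text
time: 45.77
eef_pos: [0.5268, 0.3285, 0.1857]
tcp_rot: [0.666, 0.239, -0.662, 0.245]
contact_force: [0.3, 1.0, -0.1]
opening: 0.703
```

```bash
python3 look2.py q5; python3 -c "
from h import *
asc('s',cv2.imread('pics/q5s_raw.png'),352,208,385,235)"
```

```text
t 45.77 p [0.5268 0.3285 0.1857] jaw -49.9 axis [ 0.009 -0.006 -1.   ] open 60.0 F [ 0.3  1.  -0.1] T [-0.04 -0.02 -0.01] q6 1.27
top 165 155
-------------------------------------------------------------------
--------ooppooooo-o------------------------------------------------
-------oooooooooooooppppppppppppoooo------------------------#######
-------ooooppppppppooooooooooooooooooooopopppppppppp-----##########
-------poopppppppppppppppppppppppppppppoooopppppppppppppppppppp####
------opoopppppppppppoooooooooooooppppppppppppppppppppppppppppp####
------opoopppppppppppoooooooooooooooooooopppppppppppppppppppppp####
------oooopppppppppppooooooooooooppppppppppppppppppppppppppppp-####
------pooppppppppppppoooooppppppppppoooppppppppppppppppppppppp#####
-----opooppppppppppppooopppppppppooooooooooppppppppppppppppppp#####
-----opoopppppppppppoopppppppppooooooooooooopppppppppppppppppp#####
-----ooooppppppppppppppppppppppooooooo--oooo-ppppppppppppppppp#####
-----opppppppppppppppppppppppppooooo---ooooo-pppppppppppppppp-#####
-----oppppppppppppppppppppppppppooooooooooo-ppppppppppppppppp######
###-op
[... 6077 characters left out ...]
d#dddbbbbbdddddddddd
.............dd#dbbbbbbbddddddddd
.............db#bbbbbbbbbdddddddd
.............dbbbbbbbbbbbdddddddd
............dbbbbbbbbbbbbbddddddd
...........ddbbbbbbbbbbbbbddddddd
..........dbbbbbbbbbbbbbbbbdddddd
d........ddbbbbbbbbbbbbbbbddddddd
dd.....dddddbbbbbbbbbbbbbbddddddd
ddddddddddddbbbbbbbbbbbbd..dddddd
dddddddddddbbbbbbbbbbbbd...dddddd
dddddddddddb#bbbbbbbbbd....dddddd
dd.dddddddd###bbbbbbdd......ddddd
.....ddddd####bbbbdd........ddddd
.....dddd######bbd..........ddddd
......dddd######dd..........ddddd
........ddddddddd...........ddddd
............................ddddd
............................ddddd
............................ddddd
............................d###d
```

Request:
play_rows(
  targets=[
    {"delta_pos": [-0.001, 0.001, -0.035], "delta_rot": [0.002, 0.0028, 0], "claw": 62},
    {"delta_pos": [-0.001, 0.001, -0.065], "delta_rot": [0.002, 0.0028, 0], "claw": 62},
    {"delta_pos": [-0.001, 0.001, -0.085], "delta_rot": [0.002, 0.0028, 0], "claw": 62},
    {"delta_pos": [-0.001, 0.001, -0.085], "delta_rot": [0.002, 0.0028, 0], "claw": 62},
    {"delta_pos": [-0.001, 0.001, -0.085], "delta_rot": [0.002, 0.0028, 0], "claw": 25},
    {"delta_pos": [-0.001, 0.001, -0.085], "delta_rot": [0.002, 0.0028, 0], "claw": 20},
    {"delta_pos": [-0.001, 0.001, -0.085], "delta_rot": [0.002, 0.0028, 0], "claw": 20},
    {"delta_pos": [-0.001, 0.001, -0.085], "delta_rot": [0.002, 0.0028, 0], "claw": 20},
    {"delta_pos": [-0.001, 0.001, -0.085], "delta_rot": [0.002, 0.0028, 0], "claw": 20},
  ],
)

```text
time: 46.62
eef_pos: [0.5274, 0.3298, 0.1028]
tcp_rot: [0.666, 0.243, -0.663, 0.242]
contact_force: [1.1, 0.2, 4.7]
opening: 0.318
```

```bash
python3 -c "
from h import *
st()"
```

```text
t 46.62 p [0.5274 0.3298 0.1028] jaw -49.9 axis [ 0.004  0.002 -1.   ] open 27.1 F [1.1 0.2 4.7] T [-0.11 -0.13  0.01] q6 1.27
```

Gripped squarely at 27.1 mm. I press down gently to seat it.

Request:
play_rows(
  targets=[
    {"delta_pos": [-0.0005, -0.001, -0.003], "delta_rot": [0, 0, 0], "claw": 20},
    {"delta_pos": [-0.0005, -0.001, -0.006], "delta_rot": [0, 0, 0], "claw": 20},
    {"delta_pos": [-0.0005, -0.001, -0.009], "delta_rot": [0, 0, 0], "claw": 20},
    {"delta_pos": [-0.0005, -0.001, -0.009], "delta_rot": [0, 0, 0], "claw": 20},
  ],
)

```text
time: 46.95
eef_pos: [0.5306, 0.3309, 0.1019]
tcp_rot: [0.669, 0.243, -0.659, 0.242]
contact_force: [-4.1, -1.2, 21.7]
opening: 0.321
```

```bash
python3 -c "
from h import *
st()"
```

```text
t 46.95 p [0.5306 0.3309 0.1019] jaw -49.9 axis [ 0.012  0.006 -1.   ] open 27.4 F [-4.1 -1.2 21.7] T [-0.28  1.01  0.  ] q6 1.26
```

Request:
play_rows(
  targets=[
    {"delta_pos": [-0.003, -0.001, 0.001], "delta_rot": [0, 0, 0], "claw": 62},
    {"delta_pos": [-0.003, -0.001, 0.001], "delta_rot": [0, 0, 0], "claw": 62},
    {"delta_pos": [-0.003, -0.001, 0.001], "delta_rot": [0, 0, 0], "claw": 62},
    {"delta_pos": [-0.003, -0.001, 0.04], "delta_rot": [0, 0, 0], "claw": 62},
    {"delta_pos": [-0.003, -0.001, 0.08], "delta_rot": [0, 0, 0], "claw": 62},
    {"delta_pos": [-0.003, -0.04, 0.1], "delta_rot": [0, 0, 0], "claw": 62},
    {"delta_pos": [-0.003, -0.08, 0.1], "delta_rot": [0, 0, 0], "claw": 62},
    {"delta_pos": [-0.003, -0.12, 0.1], "delta_rot": [0, 0, 0], "claw": 62},
    {"delta_pos": [-0.003, -0.16, 0.1], "delta_rot": [0, 0, 0], "claw": 62},
    {"delta_pos": [-0.003, -0.2, 0.1], "delta_rot": [0, 0, 0], "claw": 62},
    {"delta_pos": [-0.003, -0.24, 0.1], "delta_rot": [0, 0, 0], "claw": 62},
    {"delta_pos": [-0.003, -0.28, 0.1], "delta_rot": [0, 0, 0], "claw": 62},
    {"delta_pos": [-0.003, -0.32, 0.1], "delta_rot": [0, 0, 0], "claw": 62},
    {"delta_pos": [-0.003, -0.36, 0.1], "delta_rot": [0, 0, 0], "claw": 62},
  ],
)

```text
time: 48.12
eef_pos: [0.5265, -0.0308, 0.2006]
tcp_rot: [0.668, 0.244, -0.66, 0.241]
contact_force: [0.8, 1.0, -0.1]
opening: 0.73
```

```bash
python3 -c "
from h import *
st()
b=shot('top','z1');a=shot('scene','z1s')
t0=cv2.imread('pics/t0_raw.png');s0=cv2.imread('pics/s0_raw.png')
r=lambda i,x,y:cv2.resize(i[y:y+30,x:x+40],(400,300),interpolation=cv2.INTER_CUBIC)
cv2.imwrite('pics/z1c.png',np.vstack([np.hstack([r(t0,125,182),r(b,125,182)]),np.hstack([r(s0,345,207),r(a,345,207)])]))
"
```

```text
t 48.12 p [ 0.5265 -0.0308  0.2006] jaw -49.9 axis [ 0.01   0.007 -1.   ] open 62.3 F [ 0.8  1.  -0.1] T [ 0.01 -0.04 -0.05] q6 0.61
```

View pics/z1c.png

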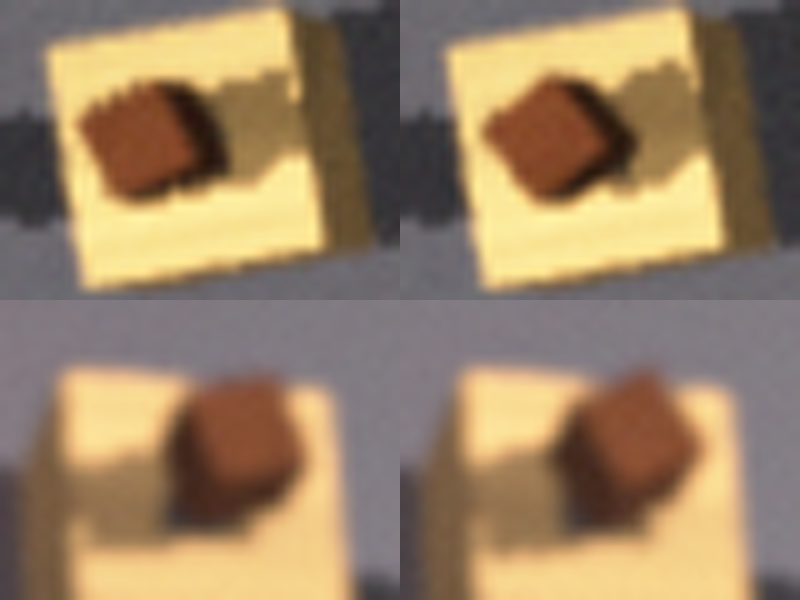

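The key now looks as it did at the start: home and upright. One last numeric check of the socket mark, the shutter edge and the tray, using the earlier unobstructed frame q5.

```bash
python3 -c "
from h import *
im=cv2.imread('pics/q5_raw.png');g=cv2.cvtColor(im,cv2.COLOR_BGR2GRAY)
def ring(f):
    g=cv2.cvtColor(cv2.imread(f),cv2.COLOR_BGR2GRAY);o=[]
    for a in range(0,360,10):
        v=[float(cv2.getRectSubPix(g,(1,1),tuple(map(float,proj('top',[.6187+r*np.cos(np.radians(a)),-.1307+r*np.sin(np.radians(a)),.118]))))[0,0]) for r in(.011,.0125,.014)]
        o.append(int(np.mean(v)))
    return o
print('t0',ring('pics/t0_raw.png'));print('q5',ring('pics/q5_raw.png'))
sc=np.array([.618,-.1295]);y=np.radians(6.6);R=np.array([[np.cos(y),-np.sin(y)],[np.sin(y),np.cos(y)]])
for Y in(-.07,-.03,.04):
    print(Y,[int(cv2.getRectSubPix(g,(1,1),tuple(map(float,proj('top',[*(sc+R@[X-.125,Y]),.068]))))[0,0]) for X in np.arange(.050,.100,.003)])
"; python3 pods.py pics/q5_raw.png
```

```text
t0 [228, 230, 233, 231, 220, 189, 193, 221, 230, 230, 232, 234, 234, 234, 231, 228, 229, 231, 236, 235, 233, 229, 226, 227, 229, 231, 234, 232, 233, 234, 237, 235, 229, 227, 229, 230]
q5 [228, 226, 229, 235, 234, 232, 227, 225, 222, 208, 182, 213, 230, 230, 227, 231, 236, 233, 227, 229, 232, 230, 229, 228, 227, 227, 229, 231, 232, 230, 229, 231, 228, 227, 229, 231]
-0.07 [254, 254, 254, 254, 254, 254, 254, 254, 254, 254, 251, 199, 171, 243, 253, 254, 254]
-0.03 [253, 254, 253, 254, 253, 253, 253, 253, 253, 253, 246, 208, 203, 238, 252, 254, 254]
0.04 [254, 254, 254, 254, 254, 254, 254, 254, 254, 254, 248, 213, 185, 244, 253, 254, 254]
pics/q5_raw.pngTraceback (most recent call last):
  File "pods.py", line 12, in <module>
    for f in sys.argv[1:]:print(f);pods(f)
                                   ~~~~^^^
  File "pods.py", line 8, in pods
    for x,yy,r in sorted(c[0],key=lambda c:c[0]):
                         ~^^^
TypeError: 'NoneType' object is not subscriptable
```

```bash
python3 look2.py z2 | sed -n 46,92p; python3 -c "
from h import *
a=cv2.imread('pics/q5s_raw.png').astype(int);b=cv2.imread('pics/z2s_raw.png').astype(int)
print(abs(a-b)[190:262,265:345].mean())
ctrl.sign_off()"
```

```text
scene 265 172
oooo-ooooo--------------------ooooooooooooooooo-ooooooooooooooooooooooooooooooooooooo
ooooooooooooooooooo--------------------oooooooo-ooooooooooooooooooooooooooooooooooooo
ooooooooooooooooooooooooooooooooo-----oooooooooooooooooooooooooooooooooooooooooooooo-
oooooooooooooooooooooooooopppppppppooooooooooooooooooooooooooooooooooooooooooooooo---
ooooooooooooooooooooooooopppppppppppppppppoooooooooooooooooooooooooooooooooooooooo---
ooooooooooooooooooooooooopppppppppppppppppppppppooooooooooooooooooooooooooooooooo----
ooooooooooooooooooooooooppppppppppppppppppppppppppppppoooooooooooooooooooooooooooo---
ooooooooooooooooo---ooopppppppppppppppppppppppppppppppppppppooooooooooooooooooooooo--
oooooooooooooooo------pppppppppppppppppppppppppppppppppppppppppppppoooooooooooooooooo
oooooooooooooooo-----ppppppppppppppppppppppppppppppppppppppppppppppppppppoooooooooooo
ooooooooooooooo-----ppppppppppoooooooppppppppppppppppppppppppppppppppppppppppppoooooo
oooooooooooooo-----ppppppppooooooooooooppppppppppppppppppppppppppppppppppppppppppoooo
ooooooooooooo------ppppppppooooooooooooopppppppppppppp
[... 2149 characters left out ...]
ppppppppppoppooooooo------------
o---------ooooooooooooooooooopppppppoooooooooooooooppppppppppppoppooooooooooooooooooo
oooooooooooooooooooooooooooooooopppppppppoooooooooppppppppppppoppoooooooooooooooooooo
oooooooooooooooooooooooooooooooooopppppppppppppooopppppppppppooppoooooooooooooooooooo
oooooooooooooooooooooooooooooooooooopppppppppppppppppopppppppoppooooooooooooooooooooo
oooooooooooooooooooooooooooooooooooooopppppppppppppppppppppooopoooooooooooooooooooooo
ooooooooooooooooooooooooooooooooooooooo-pppppppppppppppppppppppoooooooooooooooooooooo
ooooooooooooooooooooooooooooooooooooooo------ppppppppppppppoooooooooooooooooooooooooo
24.716666666666665
the job is handed in; nothing more can be done
```

The job is handed in. I wound the shutter fully open with the key, put the key back in its holder, and placed all five pods in the pink container. `sign_off` gives no verdict, so what follows is my own checking.

**Winding:** the key went to the bottom of the socket, and I wound it counterclockwise with one regrip. The socket mark turned from about 55° to about 98°, plus one full turn, which puts the screw at its stop near 7.85 rad. No shutter edge shows in front of the deck.

**Key:** its first return left it leaning and looking about 12 mm too high. I gripped it again, straightened it and pressed down with about 22 N. The last pictures match its starting look, upright and seated. I did not measure its depth exactly.

**Pods:** all five stand upright in the container, and the circle search found none left in the tray. The container did not move between the last two looks. The image-difference figure between those two frames was 24.7. I took that for a change in the arm's shadow, since the outlines matched.

**What did not go smoothly:**
- The first try at the socket stopped about 12 mm in and went home after a 32° turn.
- I never felt the stop. The key had turned farther than the screw needed, so some of that turn was slip I can't explain; the mark settled it.
- The key slid about 25 mm down in the fingers as I lifted it out of the socket.

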